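# Vent the vacuum dry box, move its modules to the test tray and clip on the humidity logger

## Task

Take the metal modules out for testing: open the vent tap on the dry box lid all the way to let the vacuum go, lift the lid off level and lay it feet down on the black rubber mat, then stand every metal module upright in the steel tray and leave the white drying canister standing in the box. Then put the lid back squarely in place and close the tap fully. The humidity logger must also be taken from its dock and clipped onto the middle of the tray's upright end plate, pushed fully home (at any moment you like); leave everything else on the bench where it is.

Things in the scene. Friction and masses are not known exactly. Their poses are not given: they have to be found in the camera images.
- drybox: vacuum dry box, fixed, clear plastic, 186 (x) x 200 (y) x 58 mm high outside, walls and floor 8 mm thick (inside 170 x 184, inner floor 8 mm above the bench). Origin under its centre, on the bench; z up. It holds a loose row, along y, of 2 to 4 modules and the canister. The rim has a 9 mm outward flange at the +y and -y ends.
- lid_base (a point): lid of the dry box (loose, 0.64 kg with its tap): centre of the underside of its clear plate, 186 (x) x 228 (y) x 8 mm; axes as the box's when seated, z up. Seated, this point is 58 mm above the bench on the box's axis. Four tapered corner feet, 10 mm long, drop inside the box's corners with 2.5 mm play and guide it in from up to 5 mm off; laid on the mat it stands on them, this point 13 mm up.
- lid_handle (a point): centre of the grip of the lid's handle: black bar 12 mm wide (lid x), 44 mm long (lid y), 14 mm high, on two posts, 41 mm above the plate's underside, at lid x = 0, y = -12 mm (nearly over the centre of mass). Axes as the lid's. A round steel gauge, 36 mm diameter, top 34 mm above the plate's underside, stands at lid y = -75 mm.
- tap_grip (a point): centre of the vent tap's steel wing on the lid: 10 mm wide (its x), 44 mm long (its y), 24 mm high, 38 mm above the underside of the lid's plate, at lid x = 0, y = +70 mm; turns with the tap about the vertical.
- tap (a joint): angle of the vent tap, rad: 0 closed (wing along the lid's y), 1.57 fully open at a stop (wing along the lid's x); grows as the tap is turned clockwise seen from above; stays where it is left, friction 0.05 N m. It starts within 0.1 of closed. While it is shut the vacuum holds the lid fast to the box; the lid comes free once the tap is past about 1.3 rad.
- m1_c (a point): metal module, aluminium block 28 (x) x 24 (y) x 18 mm high with two small brass sockets on top (5 mm high), 70 g; its centre, 9 mm above its underside; z up as it stands. One of up to four alike; None from the start if absent.
- m2_c (a point): metal module, aluminium block 28 (x) x 24 (y) x 18 mm high with two small brass sockets on top (5 mm high), 70 g; its centre, 9 mm above its underside; z up as it stands. One of up to four alike; None from the start if absent.
- m3_c (a point): metal module, aluminium block 28 (x) x 24 (y) x 18 mm high with two small brass sockets on top (5 mm high), 70 g; its centre, 9 mm above its underside; z up as it stands. One of up to four alike; None from the start if absent.
- m4_c (a point): metal module, aluminium block 28 (x) x 24 (y) x 18 mm high with two small brass sockets on top (5 mm high), 70 g; its centre, 9 mm above its underside; z up as it stands. One of up to four alike; None from the start if absent.
- canister_c (a point): white plastic drying canister, 25 mm diameter, 30 mm high, 60 g, standing in the row of modules; its centre. It stays in the box.
- tray: steel test tray, fixed, 138 (x) x 240 (y) mm outside, 15 mm high, walls and floor 4 mm (inside 130 x 232). Origin under its centre, on the bench; z up. An upright end plate stands at its +y wall.
- fin_top (a point): middle of the top edge of the tray's upright end plate: plate 56 mm wide (tray x), 6 mm thick (tray y), rounded on top, its top 62 mm above the bench; at tray x = 0, y = +123 mm. Axes as the tray's.
- logger_c (a point): humidity logger (loose, 70 g): centre of its white head, 26 (x) x 44 (y) x 34 mm high. Two steel legs 24 mm wide (y) point down from the head by 35 mm: a fixed one at -x and a sprung hinged one at +x, with a flared mouth about 17 mm wide at the bottom. It starts upright in its dock, hanging by the ends (y) of the head's underside, and lifts straight up out of it.
- logger_mouth (a point): on the logger: middle of the head's underside, between the legs, 17 mm below the head's centre. Clipped fully home on the end plate it rests on the plate's top edge, the legs either side of the plate (either way round), logger x across the plate. Pushing it down on the plate takes up to about 12 N.
- jaw (a joint): angle of the logger's sprung leg, rad: 0 shut, about 0.1 with the tray's plate between the legs; grows as it opens.
- dock: black logger dock, fixed, 60 x 70 mm foot, two cheeks 46 mm high that carry the logger's head; origin under its centre.
- lid_mat: black rubber mat, fixed, 200 (x) x 236 (y) x 3 mm, for the lid; origin under its centre.
- screwdriver: bystander: screwdriver 160 mm long lying on the bench; leave alone.
- flux_jar: bystander: small jar, 44 mm diameter, 55 mm high; leave alone.
- board: bystander: circuit board 70 x 90 x 8 mm lying flat; leave alone.
- adapter: bystander: small brass T adapter, 30 mm; leave alone.
There are look-alikes about, which are no part of the job. Of the things that look like the part that bears logger_c, the middle-sized one is meant.

How it is judged:
By the outcome, as a careful person would: the job done as asked, in the order asked, and still so for the second after the job is handed in, with the robot touching nothing.
Of m1, m2, m3, m4 only 2 to 4 are there at a start; the rules pass over those that are not, and their reading is None.
At some moment in a run one of m1, m2, m3, m4 may be knocked a few centimetres aside while the robot is not near it.
It also fails if it takes over 210 s, if anything falls off the work surface, if the arm or the gripper's body presses on something with over 40 N, if the wrist force passes 120 N, or if a joint passes its speed limit or range.

## Robot

A 6-joint arm with a two-finger parallel gripper is mounted at the origin on the work surface. World frame = base frame: x ahead of the robot, y to its left, z up, the work surface at z = 0. Lengths are in m, angles in rad, forces in N, time in s.
With the tool pointing down it reaches from about 0.25 to 0.725 m from the base axis. Payload 9.7 kg.
Tool frame: the origin (TCP) lies on the mounting face of the last link; the fingertips stand 173 mm ahead of it and the grasp point (between the pads) lies 155 mm ahead of it; z points along the fingers, y is the line along which they close (so a half turn about z gives the same grasp; the last joint's range is limited). The gripper opens to 85 mm and grips with 20 to 120 N. Pads are 22 mm wide; open, the fingers measure 114 mm over their backs; the gripper's body (76 mm by 85 mm) begins 54 mm behind the grasp point. The pads swing forward as they close: fully open they stand 13 mm farther back than shut.
Start: joints at [1.324, 0.087, 0.176, 1.66, 0, 1.571], TCP at [0.134, 0.533, 0.405] pointing down, gripper open.
Joint ranges: [-3.13, 3.13], [-0.85, 1.81], [-1.15, 1.24], [-2.2, 2.28], [-1.44, 1.52], [-3.14, 3.14]. Speed limits (rad/s): [2.22, 2.22, 2.57, 3.14, 3.14, 3.14].

## Interface

Orientations are given as a unit quaternion [w, x, y, z].
In Python, from workcell import readout, snapshot, camera_params, order, boxes_of, masks_of gives the robot as it stands. The module is installed in compiled form; this text tells all that it offers.
- The arm moves only by the tool apply_moves, never from a script. Its argument "increments" is a list of rows, each an object of numbers: "rx", "ry", "rz": the turn, a rotation vector about the tool's x, y, z in rad; "tx", "ty", "tz": the shift along the tool's x, y, z in cm; "grip": the finger opening in cm, from 0 to 8.54. A call has 1 to 12 rows; each row is the pose to reach, as a shift and turn from the pose commanded when the call began, along the tool's axes at that moment; what a row does not reach only later rows make up. A row lasts 1/10 s, in which the tool goes at most 50 mm and 8.59 degrees, less where a joint would pass 70% of its speed; a pose out of reach is approached as far as the arm can. A call with a gripper value outside its range is refused whole. The fingers move at their own pace and stop on an object; "force" is the grip in N (left out, the last holds). Time passes only in rows, so rows that repeat a pose let the fingers close. It gives the time, the measured TCP pose, the force, the opening and the grip force at its end, in the units of the state.
- readout.observe(): the state, without advancing time (a new reading comes with each control period).
- snapshot(name): name is "scene" or "top" or "wrist"; returns the picture (384x512x3 uint8, red, green, blue); there is no depth.
- camera_params(name): a dict with "intrinsics" (3x3 intrinsics, pixels), "R" (3x3) and "t" (3): a world point X has camera coordinates R X + t; the wrist camera has in their place "T_tool_cam" (4x4, takes a point from camera to tool coordinates, whose origin is the TCP and whose axes are the flange's). Camera axes: x right, y down, z forward; pixel columns grow to the right and rows downward; lengths in m; the calibration is good to about 2 mm. The wrist camera is an equidistant fisheye: a pixel r from the principal point sees the ray r / f radians off the axis. A picture is of the moment at which its call begins: read the wrist's pose just before it. camera_params takes no time and is no camera call.
- order.sign_off(): hands the job in; it is judged then, once.
Trained networks look in the newest picture that a camera, given by its name, has taken for a name from the list of things; names that differ only in an ending like _2 or _b are one class to them, and where a whole thing is asked for, a point or a joint stands for the part that bears it (a point fixed in the world has none). Each returns a list of dicts, best first, with "score" (0 to 1); they miss things now and then, are a little off and sometimes report something else, mostly with a low value. They report only what shows in the picture. A call takes as long as a camera call. They do not tell look-alikes from the thing itself.
- boxes_of(target, camera): "point" ([x, y, z] in m, in world coordinates, good to about 4 mm: the middle of the surface that is visible of it).
- masks_of(target, camera): "region" (384x512 bool, what is visible of it).
The state is a dict: "time_s": time; "qpos": joint angles; "joint_velocities": joint speeds; "tau": joint torques, N m; "tcp_pos": TCP position; "orientation": TCP orientation; "wrist_force": force on the tool from outside, world axes, zero at the start; "ft_torque": the same for the moment, N m; "finger_gap": finger opening in m; "grip_force": force on a finger pad.
Only numpy, scipy, OpenCV 4.12 (cv2) and the standard library are available. Lean on these libraries where they do the work, as an engineer would, in place of code of your own. Each camera call takes 0.05 s, during which the arm holds its last target. There are 200 camera calls.

## Working session

There is one attempt and no reset: what is moved stays moved. The work goes in short steps, Python scripts to look and compute and a tool call to move; the robot and the scene stay as the last step left them, time stands still between calls to the robot, and variables do not carry over. Pictures are saved under pics/ and viewed, at most 15 in all, crops included, and the job is handed in when it is done.

Besides the shell and the picture viewer there is one more tool, called after "Call:" as a command line: name --argument value ..., lists and objects as JSON in quotes. apply_moves: Moves the arm, as the interface text tells. Its arguments: {"type":"object","properties":{"increments":{"type":"array"},"force":{"type":"number"}},"required":["increments"]}

```bash
mkdir -p pics; cat > h.py <<'E'
import numpy as np, cv2
from workcell import readout, snapshot, camera_params, order, boxes_of, masks_of
from scipy.spatial.transform import Rotation as R
def save(cam,n,crop=None,s=1):
    im=snapshot(cam); 
    c=im if crop is None else im[crop[1]:crop[3],crop[0]:crop[2]]
    cv2.imwrite('pics/'+n+'.png',cv2.resize(c[...,::-1],None,fx=s,fy=s,interpolation=cv2.INTER_CUBIC)); return im
def proj(cam,X):
    p=camera_params(cam); c=np.asarray(p['R'])@np.asarray(X)+p['t']; u=np.asarray(p['intrinsics'])@c; return u[:2]/u[2]
def ray(cam,uv,z):
    p=camera_params(cam); Rm=np.asarray(p['R']); o=-Rm.T@p['t']; d=Rm.T@np.linalg.inv(p['intrinsics'])@np.array([uv[0],uv[1],1.]); return o+d*(z-o[2])/d[2]
def pose():
    s=readout.observe(); q=s['orientation']; return np.array(s['tcp_pos']),R.from_quat([q[1],q[2],q[3],q[0]]),s
def wray(uv,z):
    p=camera_params('wrist'); K=np.asarray(p['intrinsics']); T=np.asarray(p['T_tool_cam']); t,r,_=pose()
    a=(np.array(uv)-K[:2,2])/np.array([K[0,0],K[1,1]]); th=np.linalg.norm(a); d=np.r_[a/max(th,1e-9)*np.sin(th),np.cos(th)]
    d=r.apply(T[:3,:3]@d); o=t+r.apply(T[:3,3]); return o+d*(z-o[2])/d[2]
def rect(m,f):
    "min-area rect of a mask in the plane given by f(pixel): centre, size, angle of the long side"
    c=max(cv2.findContours(m.astype(np.uint8),0,2)[0],key=len)[:,0]
    P=np.array([f(x)[:2] for x in c])*1000
    (c,s,a)=cv2.minAreaRect(P.astype(np.float32))
    if s[0]<s[1]: a+=90
    return np.round(c,1),np.round(sorted(s),1),round((a+90)%180-90,1)
def go(g,yaw):
    "increment (cm, deg) from now to bring the grasp point to g with the finger line (tool y) at yaw deg, tool down"
    t,r,_=pose(); y=np.array([np.cos(np.radians(yaw)),np.sin(np.radians(yaw)),0])
    if r.apply([0,1,0])@y<0: y=-y
    z=np.array([0,0,-1.]); M=np.c_[np.cross(y,z),y,z]; tgt=np.array(g)+[0,0,.155]
    print('t cm',np.round(r.inv().apply(tgt-t)*100,2),'rot rad',np.round((r.inv()*R.from_matrix(M)).as_rotvec(),3))
E
python3 - <<'E'
from h import *
save('scene','s0',s=1.5);save('top','t0',s=1.5)
t,r,s=pose();print(t,r.as_matrix().round(3))
for n in ['drybox','lid_handle','tap_grip','m1_c','canister_c','tray','fin_top','logger_c','dock','lid_mat']:
    for b in boxes_of(n,'top'):
        print(n,round(b['score'],2),np.round(b['point'],3),proj('top',b['point']).round())
E
```

```text
[0.13438143 0.53333462 0.40404454] [[-0.97   0.244 -0.   ]
 [ 0.244  0.97  -0.001]
 [ 0.    -0.001 -1.   ]]
drybox 0.35 [ 0.657 -0.01   0.008] [269. 186.]
lid_handle 0.81 [ 0.464 -0.307  0.068] [396. 245.]
lid_handle 0.44 [ 0.379 -0.296  0.05 ] [395. 280.]
canister_c 0.71 [0.515 0.285 0.002] [162. 249.]
tray 0.78 [0.515 0.286 0.006] [162. 249.]
logger_c 0.85 [ 0.755 -0.095  0.101] [299. 137.]
logger_c 0.56 [ 0.664 -0.019  0.081] [273. 176.]
dock 0.56 [ 0.656 -0.01   0.006] [269. 186.]
lid_mat 0.62 [ 0.492 -0.003  0.003] [272. 247.]
```

View pics/s0.png

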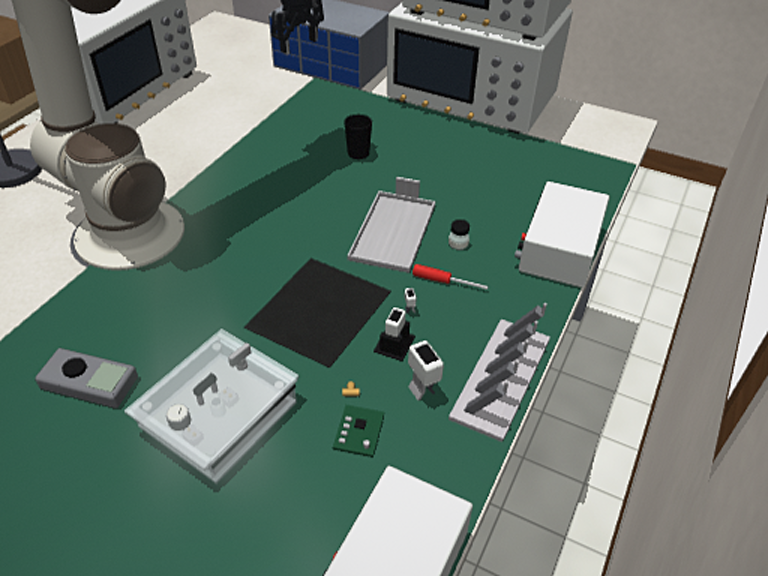

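View pics/t0.png

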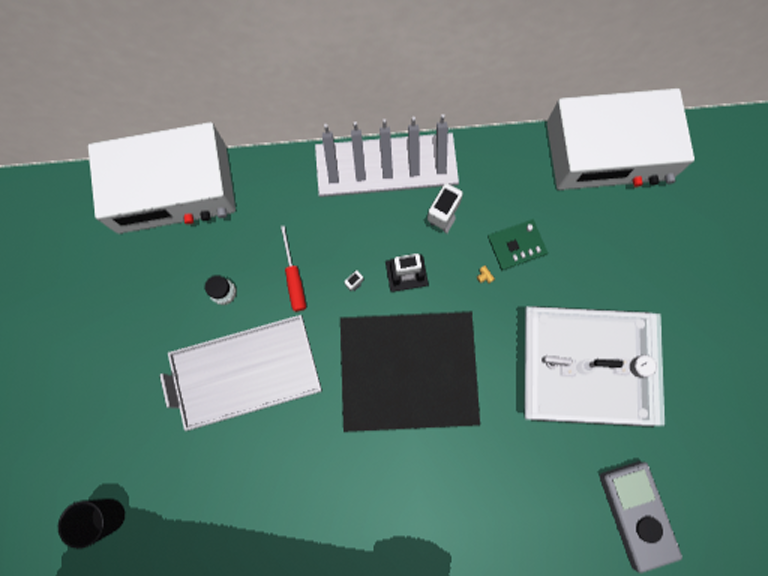

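The scene shows three logger look-alikes in the top picture (unscaled pixels): a small one at (236,187), a middle one in the dock at (271,177), and a large one at (297,137). The middle-sized one in the black dock fits. The box is at about (395,243), with the tap at the +y side and the gauge at -y. I'll confirm with a crop.

```bash
python3 - <<'E'
from h import *
save('top','c0',(200,110,460,300),3)
for n,z in [('tap_grip',.108),('lid_handle',.106),('lid_mat',.003),('tray',.015),('fin_top',.062),('logger_c',.11),('dock',.046)]:
    try:
        for m in masks_of(n,'top')[:3]:
            k=m['region']; v,u=np.nonzero(k)
            print(n,round(m['score'],2),k.sum(),u.mean().round(),v.mean().round(),rect(k,lambda p:ray('top',p,z)))
    except Exception as e: print(n,e)
for cam in ('top',): 
    p=camera_params(cam); print(-np.asarray(p['R']).T@p['t'])
p=camera_params('wrist');print(p)
E
```

```text
tap_grip 0.41 117 371.0 240.0 (array([ 479.2, -234.1]), array([14.3, 45.4]), 84.7)
lid_handle 0.91 6852 396.0 244.0 (array([ 467.7, -293.5]), array([178.5, 220.8]), 81.6)
lid_handle 0.74 376 195.0 186.0 (array([669.1, 174.7]), array([ 25.2, 141.3]), 5.5)
lid_mat 0.72 6983 272.0 247.0 (array([496.3,  -3.2]), array([204.4, 241.4]), 86.9)
tray 0.9 5194 160.0 248.0 (array([515.7, 290.5]), array([141.9, 263.9]), -79.1)
fin_top 0.67 5081 160.0 248.0 (array([510.5, 280.1]), array([133.1, 250.2]), -79.1)
logger_c 0.62 463 296.0 138.0 (array([750.3, -86.4]), array([43.7, 78.7]), -31.3)
logger_c 0.57 240 272.0 177.0 (array([654.7, -14.3]), array([40.5, 41.8]), 84.7)
logger_c 0.54 109 236.0 187.0 (array([638.8,  74.2]), array([23. , 29.6]), -50.6)
dock 0.73 324 271.0 185.0 (array([658.1, -15.4]), array([57.6, 68.2]), -87.0)
[0.40356853 0.0369776  1.08301351]
{'intrinsics': array([[297.31863964,   0.        , 258.60181791],
       [  0.        , 297.31863964, 196.22935819],
       [  0.        ,   0.        ,   1.        ]]), 'T_tool_cam': array([[-4.84952387e-04, -9.54501796e-01, -2.98204772e-01,
         7.70027860e-02],
       [ 9.99998186e-01,  8.64045817e-05, -1.90280267e-03,
        -5.29670570e-05],
       [ 1.84199482e-03, -2.98205154e-01,  9.54500023e-01,
         3.07797248e-02],
       [ 0.00000000e+00,  0.00000000e+00,  0.00000000e+00,
         1.00000000e+00]])}
```

View pics/c0.png

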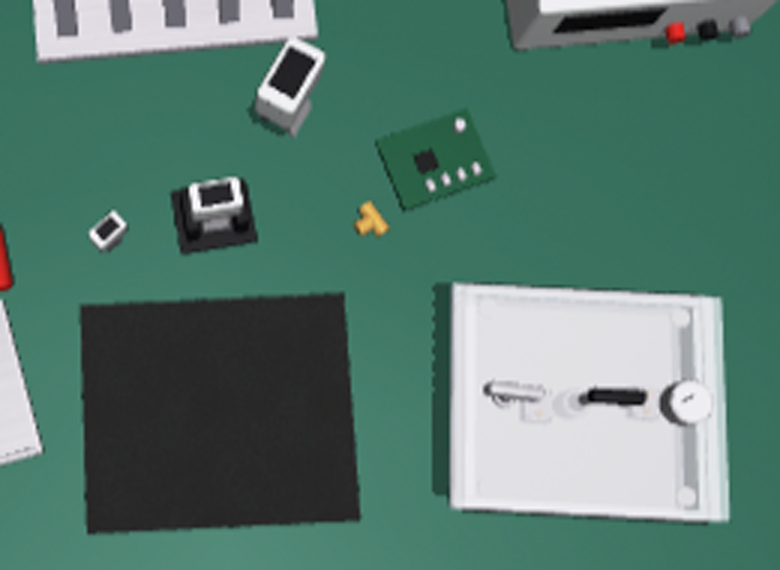

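```bash
python3 - <<'E'
from h import *
go([.465,-.265,.23],-3)
E
```

```text
t cm [-51.57 -69.34   1.97] rot rad [ 0.    -0.     1.376]
```

Call:
apply_moves --increments '[{"tx": -25,"ty": -20,"tz": 0,"rz": 0.5},{"tx": -25,"ty": -20,"rz": 0.5},{"tx": -25,"ty": -20,"rz": 0.5},{"tx": -25,"ty": -20,"rz": 0.5},{"tx": -25,"ty": -20,"rz": 0.5},{"tx": -25,"ty": -20,"rz": 0.5},{"tx": -51.5,"ty": -69.3,"tz": 2,"rz": 1.376},{"tx": -51.5,"ty": -69.3,"tz": 2,"rz": 1.376},{"tx": -51.5,"ty": -69.3,"tz": 2,"rz": 1.376},{"tx": -51.5,"ty": -69.3,"tz": 2,"rz": 1.376},{"tx": -51.5,"ty": -69.3,"tz": 2,"rz": 1.376},{"tx": -51.5,"ty": -69.3,"tz": 2,"rz": 1.376}]'

```text
invalid input at $.increments[0]: expected keys rx, ry, rz, tx, ty, tz, grip
```

```bash
python3 - <<'E'
from h import *
t,r,s=pose();print(t,s['qpos'],s['time_s'])
go([.465,-.265,.23],-3)
E
```

```text
[0.13435246 0.53331869 0.40471464] [1.32401242e+00 8.68478177e-02 1.75903442e-01 1.65981703e+00
 5.36590536e-06 1.57080274e+00] 1.0
t cm [-51.57 -69.34   1.97] rot rad [ 0.    -0.     1.376]
```

Call:
apply_moves --increments '[{"rx": 0,"ry": 0,"rz": 0.5,"tx": -25,"ty": -20,"tz": 0,"grip": 8.5},{"rx": 0,"ry": 0,"rz": 0.5,"tx": -25,"ty": -20,"tz": 0,"grip": 8.5},{"rx": 0,"ry": 0,"rz": 0.5,"tx": -25,"ty": -20,"tz": 0,"grip": 8.5},{"rx": 0,"ry": 0,"rz": 0.5,"tx": -25,"ty": -20,"tz": 0,"grip": 8.5},{"rx": 0,"ry": 0,"rz": 0.5,"tx": -25,"ty": -20,"tz": 0,"grip": 8.5},{"rx": 0,"ry": 0,"rz": 0.5,"tx": -25,"ty": -20,"tz": 0,"grip": 8.5},{"rx": 0,"ry": 0,"rz": 1.376,"tx": -51.5,"ty": -69.3,"tz": 2,"grip": 8.5},{"rx": 0,"ry": 0,"rz": 1.376,"tx": -51.5,"ty": -69.3,"tz": 2,"grip": 8.5},{"rx": 0,"ry": 0,"rz": 1.376,"tx": -51.5,"ty": -69.3,"tz": 2,"grip": 8.5},{"rx": 0,"ry": 0,"rz": 1.376,"tx": -51.5,"ty": -69.3,"tz": 2,"grip": 8.5},{"rx": 0,"ry": 0,"rz": 1.376,"tx": -51.5,"ty": -69.3,"tz": 2,"grip": 8.5},{"rx": 0,"ry": 0,"rz": 1.376,"tx": -51.5,"ty": -69.3,"tz": 2,"grip": 8.5}]'

```text
time_s: 2.2
tcp_pos: [0.3927, 0.0026, 0.3946]
orientation: [0.0, 0.727, 0.686, 0.0]
wrist_force: [1.1, -0.1, 0.7]
finger_gap: 0.085
grip_force: 0.0
```

```bash
python3 - <<'E'
from h import *
t,r,s=pose();print(t,s['qpos'],s['time_s'])
go([.465,-.265,.23],-3)
E
```

```text
[0.39265351 0.00255803 0.39457077] [ 6.48991874e-03 -2.90195413e-01 -1.89761149e-01  1.67004652e+00
  8.69635739e-05  1.63525476e+00] 2.2
t cm [-26.29   8.77   0.96] rot rad [ 0.001 -0.    -0.006]
```

Call:
apply_moves --increments '[{"rx": 0,"ry": 0,"rz": 0,"tx": -26.3,"ty": 8.8,"tz": 1,"grip": 8.5},{"rx": 0,"ry": 0,"rz": 0,"tx": -26.3,"ty": 8.8,"tz": 1,"grip": 8.5},{"rx": 0,"ry": 0,"rz": 0,"tx": -26.3,"ty": 8.8,"tz": 1,"grip": 4},{"rx": 0,"ry": 0,"rz": 0,"tx": -26.3,"ty": 8.8,"tz": 1,"grip": 4},{"rx": 0,"ry": 0,"rz": 0,"tx": -26.3,"ty": 8.8,"tz": 1,"grip": 4},{"rx": 0,"ry": 0,"rz": 0,"tx": -26.3,"ty": 8.8,"tz": 1,"grip": 4},{"rx": 0,"ry": 0,"rz": 0,"tx": -26.3,"ty": 8.8,"tz": 1,"grip": 4},{"rx": 0,"ry": 0,"rz": 0,"tx": -26.3,"ty": 8.8,"tz": 1,"grip": 4}]'

```text
time_s: 3.0
tcp_pos: [0.467, -0.263, 0.3839]
orientation: [-0.001, 0.726, 0.688, -0.0]
wrist_force: [-0.3, 0.5, 0.4]
finger_gap: 0.0397
grip_force: 0.0
```

```bash
python3 - <<'E'
from h import *
t,r,s=pose();print(t,s['time_s'])
save('wrist','w0',s=1.5)
for n,z in [('tap_grip',.108),('lid_handle',.106),('canister_c',.038),('m1_c',.031)]:
    for b in boxes_of(n,'wrist'): print(n,round(b['score'],2),np.round(b['point'],3))
    for m in masks_of(n,'wrist')[:4]:
            k=m['region']; v,u=np.nonzero(k)
            print(n,round(m['score'],2),k.sum(),u.mean().round(),v.mean().round(),rect(k,lambda p:wray(p,z)))
E
```

```text
[ 0.46696019 -0.26298248  0.38391442] 3.0
tap_grip 0.62 [ 0.476 -0.235  0.109]
tap_grip 0.81 667 272.0 164.0 (array([ 477.5, -236.1]), array([13.4, 45. ]), 76.1)
tap_grip 0.48 2918 434.0 135.0 (array([ 634.6, -212.6]), array([52.5, 64.9]), -75.2)
lid_handle 0.77 [ 0.472 -0.278  0.069]
lid_handle 0.97 28560 264.0 197.0 (array([ 469.6, -290.6]), array([160.4, 197.6]), 81.7)
```

View pics/w0.png

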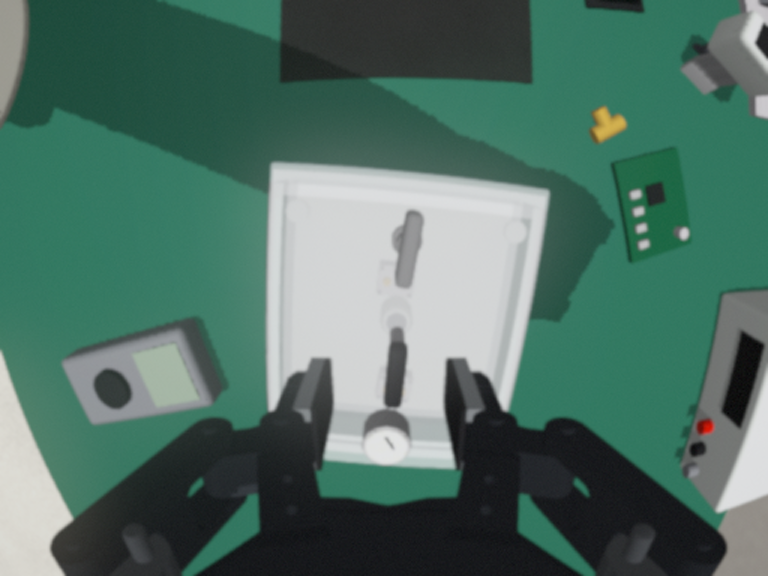

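The wrist view shows the lid with the wing at (405,250), the handle at (396,370) and the gauge at (386,440) in the enlarged picture. Two modules sit by the canister, one beyond it under the tap and one under the handle.

```bash
python3 - <<'E'
from h import *
f=lambda u,v,z:(wray((u/1.5,v/1.5),z)*1000).round(1)[:2]
print('wing',f(414,213,.108),f(404,287,.108))
for n,(u,v) in dict(TL=(273,163),TR=(549,188),BL=(265,455),BR=(456,468)).items(): print(n,f(u,v,.066))
print('gauge',f(387,445,.092))
im=cv2.imread('pics/w0.png'); g=im.max(2)<75; k=np.zeros_like(g); k[325:408,380:412]=g[325:408,380:412]
print('handle',rect(k,lambda p:wray(p/1.5,.106)))
print('feet',f(300,212,.062),f(514,231,.062))
for n,(u,v) in dict(mat=(281,82),mat2=(532,82)).items(): print(n,f(u,v,.003))
go([.477,-.2355,.14],-11)
E
```

```text
wing [ 483.1 -216.7] [ 475.7 -259.1]
TL [ 395.6 -183.1]
TR [ 576.9 -207.4]
BL [ 356.6 -410.4]
BR [ 513.9 -429.5]
gauge [ 459.4 -381.6]
handle (array([ 466.7, -324.9]), array([ 8.9, 28.3]), 82.8)
feet [ 410.1 -217.3] [ 553.2 -237. ]
mat [ 389.9 -117.7]
mat2 [ 588.  -125.3]
t cm [2.71 0.85 8.96] rot rad [0.    0.    0.141]
```

Call:
apply_moves --increments '[{"rx": 0,"ry": 0,"rz": 0.12,"tx": 2.7,"ty": 1,"tz": 9,"grip": 4},{"rx": 0,"ry": 0,"rz": 0.12,"tx": 2.7,"ty": 1,"tz": 9,"grip": 4},{"rx": 0,"ry": 0,"rz": 0.12,"tx": 2.7,"ty": 1,"tz": 9,"grip": 4},{"rx": 0,"ry": 0,"rz": 0.12,"tx": 2.7,"ty": 1,"tz": 13.4,"grip": 4},{"rx": 0,"ry": 0,"rz": 0.12,"tx": 2.7,"ty": 1,"tz": 13.4,"grip": 4},{"rx": 0,"ry": 0,"rz": 0.12,"tx": 2.7,"ty": 1,"tz": 13.4,"grip": 4}]'

```text
time_s: 4.05
tcp_pos: [0.4785, -0.2365, 0.2522]
orientation: [0.0, 0.765, 0.644, 0.0]
wrist_force: [0.5, 0.2, 0.6]
finger_gap: 0.0402
grip_force: 0.0
```

```bash
python3 - <<'E'
from h import *
t,r,s=pose();print(t,s['time_s'],s['wrist_force'])
go([.4785,-.2365,.096],-9)
E
```

```text
[ 0.47850726 -0.23649873  0.25220908] 4.05 [0.48382717 0.16260831 0.55203134]
t cm [-0.   -0.    0.12] rot rad [ 0.     0.    -0.015]
```

Call:
apply_moves --force 40 --increments '[{"rx": 0,"ry": 0,"rz": 0,"tx": 0,"ty": 0,"tz": 0,"grip": 0},{"rx": 0,"ry": 0,"rz": 0,"tx": 0,"ty": 0,"tz": 0,"grip": 0},{"rx": 0,"ry": 0,"rz": 0,"tx": 0,"ty": 0,"tz": 0,"grip": 0},{"rx": 0,"ry": 0,"rz": 0,"tx": 0,"ty": 0,"tz": 0,"grip": 0},{"rx": 0,"ry": 0,"rz": 0,"tx": 0,"ty": 0,"tz": 0,"grip": 0}]'

```text
time_s: 4.55
tcp_pos: [0.4791, -0.2366, 0.253]
orientation: [0.002, 0.765, 0.644, 0.001]
wrist_force: [-0.8, -0.1, 6.6]
finger_gap: 0.0111
grip_force: 39.0
```

Call:
apply_moves --increments '[{"rx": 0,"ry": 0,"rz": 0.14,"tx": 0,"ty": 0,"tz": 0,"grip": 0},{"rx": 0,"ry": 0,"rz": 0.28,"tx": 0,"ty": 0,"tz": 0,"grip": 0},{"rx": 0,"ry": 0,"rz": 0.42,"tx": 0,"ty": 0,"tz": 0,"grip": 0},{"rx": 0,"ry": 0,"rz": 0.56,"tx": 0,"ty": 0,"tz": 0,"grip": 0},{"rx": 0,"ry": 0,"rz": 0.7,"tx": 0,"ty": 0,"tz": 0,"grip": 0},{"rx": 0,"ry": 0,"rz": 0.84,"tx": 0,"ty": 0,"tz": 0,"grip": 0},{"rx": 0,"ry": 0,"rz": 0.98,"tx": 0,"ty": 0,"tz": 0,"grip": 0},{"rx": 0,"ry": 0,"rz": 1.12,"tx": 0,"ty": 0,"tz": 0,"grip": 0},{"rx": 0,"ry": 0,"rz": 1.26,"tx": 0,"ty": 0,"tz": 0,"grip": 0},{"rx": 0,"ry": 0,"rz": 1.4,"tx": 0,"ty": 0,"tz": 0,"grip": 0},{"rx": 0,"ry": 0,"rz": 1.5,"tx": 0,"ty": 0,"tz": 0,"grip": 0},{"rx": 0,"ry": 0,"rz": 1.5,"tx": 0,"ty": 0,"tz": 0,"grip": 0}]'

```text
time_s: 5.75
tcp_pos: [0.4794, -0.2373, 0.2531]
orientation: [0.002, 0.999, -0.053, 0.002]
wrist_force: [3.2, -5.7, 4.6]
finger_gap: 0.0111
grip_force: 39.1
```

```bash
python3 - <<'E'
from h import *
t,r,s=pose();print(t,s['time_s'],s['wrist_force'],s['ft_torque'],s['qpos'])
go([.4785,-.2365,.096],-98)
E
```

```text
[ 0.47942394 -0.23727225  0.25306186] 5.75 [ 3.19814724 -5.67201469  4.62458093] [-1.33258739 -0.57531633  0.04816362] [-4.59216235e-01  4.31879901e-02 -1.62752992e-01  1.35872517e+00
 -1.68720981e-03  2.78766484e+00]
t cm [-0.1  -0.07  0.21] rot rad [ 0.004 -0.005  0.034]
```

Call:
apply_moves --increments '[{"rx": 0,"ry": 0,"rz": 0.04,"tx": 0,"ty": 0,"tz": 0,"grip": 0},{"rx": 0,"ry": 0,"rz": 0.08,"tx": 0,"ty": 0,"tz": 0,"grip": 0},{"rx": 0,"ry": 0,"rz": 0.12,"tx": 0,"ty": 0,"tz": 0,"grip": 0},{"rx": 0,"ry": 0,"rz": 0.15,"tx": 0,"ty": 0,"tz": 0,"grip": 0},{"rx": 0,"ry": 0,"rz": 0.15,"tx": 0,"ty": 0,"tz": 0,"grip": 0}]'

```text
time_s: 6.25
tcp_pos: [0.4794, -0.2371, 0.2531]
orientation: [0.002, 0.992, -0.126, 0.003]
wrist_force: [2.5, -5.5, 5.6]
finger_gap: 0.0108
grip_force: 47.7
```

```bash
python3 - <<'E'
from h import *
t,r,s=pose();print(t,s['time_s'],s['wrist_force'],s['ft_torque'],s['qpos'])
go([.4785,-.2365,.096],-98)
E
```

```text
[ 0.47938042 -0.23712473  0.25313787] 6.25 [ 2.47858099 -5.53857183  5.63358121] [-1.11088802 -0.39008605  0.4965436 ] [-4.59075111e-01  4.30471243e-02 -1.62750522e-01  1.35908510e+00
 -1.35147120e-03  2.93454599e+00]
t cm [-0.1  -0.04  0.21] rot rad [ 0.003 -0.005 -0.112]
```

Call:
apply_moves --increments '[{"rx": 0,"ry": 0,"rz": 0.1,"tx": 0,"ty": 0,"tz": 0,"grip": 3.5},{"rx": 0,"ry": 0,"rz": 0.1,"tx": 0,"ty": 0,"tz": 0,"grip": 3.5},{"rx": 0,"ry": 0,"rz": 0.1,"tx": 0,"ty": 0,"tz": 0,"grip": 3.5},{"rx": 0,"ry": 0,"rz": 0.1,"tx": 0,"ty": 0,"tz": -4,"grip": 4},{"rx": 0,"ry": 0,"rz": 0,"tx": 0,"ty": 0,"tz": -7,"grip": 4},{"rx": 0,"ry": 0,"rz": -1.5,"tx": 0,"ty": 0,"tz": -8,"grip": 4},{"rx": 0,"ry": 0,"rz": -1.5,"tx": 0,"ty": 0,"tz": -8,"grip": 4},{"rx": 0,"ry": 0,"rz": -1.5,"tx": 0,"ty": 0,"tz": -8,"grip": 4},{"rx": 0,"ry": 0,"rz": -1.5,"tx": 0,"ty": 0,"tz": -8,"grip": 4},{"rx": 0,"ry": 0,"rz": -1.5,"tx": 0,"ty": 0,"tz": -8,"grip": 4},{"rx": 0,"ry": 0,"rz": -1.5,"tx": 0,"ty": 0,"tz": -8,"grip": 4},{"rx": 0,"ry": 0,"rz": -1.5,"tx": 0,"ty": 0,"tz": -8,"grip": 4}]'

```text
time_s: 7.45
tcp_pos: [0.4784, -0.2361, 0.3306]
orientation: [0.0, 0.92, 0.393, 0.0]
wrist_force: [-0.4, -0.4, -0.5]
finger_gap: 0.0399
grip_force: 0.0
```

```bash
python3 - <<'E'
from h import *
go([.467,-.318,.17],-8)
E
```

```text
t cm [-6.71  4.83  0.56] rot rad [ 0.     0.    -0.624]
```

Call:
apply_moves --increments '[{"rx": 0,"ry": 0,"rz": -0.624,"tx": -6.7,"ty": 4.8,"tz": 0,"grip": 4},{"rx": 0,"ry": 0,"rz": -0.624,"tx": -6.7,"ty": 4.8,"tz": 0,"grip": 4},{"rx": 0,"ry": 0,"rz": -0.624,"tx": -6.7,"ty": 4.8,"tz": 0,"grip": 4},{"rx": 0,"ry": 0,"rz": -0.624,"tx": -6.7,"ty": 4.8,"tz": 0,"grip": 4},{"rx": 0,"ry": 0,"rz": -0.624,"tx": -6.7,"ty": 4.8,"tz": 0,"grip": 4},{"rx": 0,"ry": 0,"rz": -0.624,"tx": -6.7,"ty": 4.8,"tz": 0,"grip": 4}]'

```text
time_s: 8.05
tcp_pos: [0.4661, -0.3178, 0.3305]
orientation: [0.0, 0.757, 0.654, 0.0]
wrist_force: [0.9, -0.7, 0.5]
finger_gap: 0.0399
grip_force: 0.0
```

```bash
python3 - <<'E'
from h import *
t,r,s=pose()
im=save('wrist','w1',s=1.5)
for m in masks_of('tap_grip','wrist')[:2]:
    k=m['region']; print('tap',round(m['score'],2),k.sum(),rect(k,lambda p:wray(p,.108)))
go([.467,-.318,.099],-8)
E
```

```text
tap 0.65 1050 (array([ 477.2, -237.8]), array([11.6, 42.7]), -8.5)
t cm [-0.03  0.09  7.65] rot rad [ 0.     0.    -0.009]
```

View pics/w1.png

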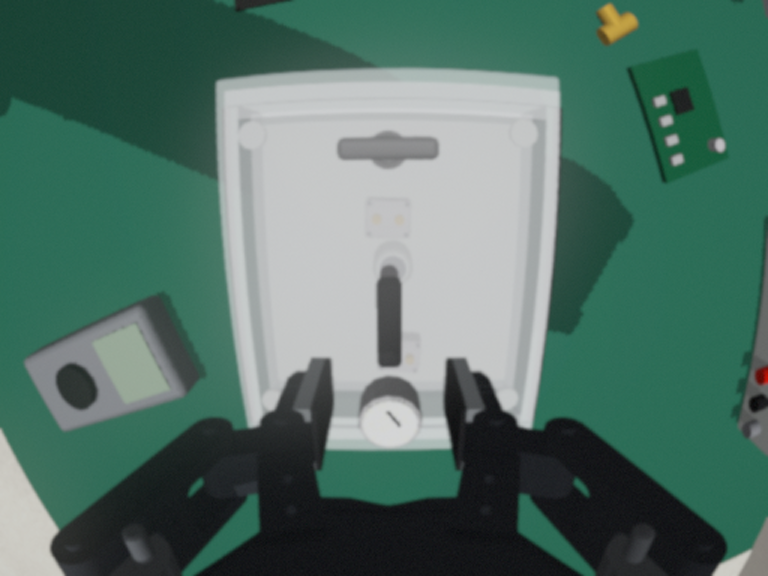

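The wing at (388,148) now lies along the lid's x, so the tap is fully open. The handle at (389,320) is lined up with the fingers. I'll grasp it.

Call:
apply_moves --force 90 --increments '[{"rx": 0,"ry": 0,"rz": 0,"tx": 0,"ty": 0.1,"tz": 4,"grip": 4},{"rx": 0,"ry": 0,"rz": 0,"tx": 0,"ty": 0.1,"tz": 7.6,"grip": 4},{"rx": 0,"ry": 0,"rz": 0,"tx": 0,"ty": 0.1,"tz": 7.6,"grip": 4},{"rx": 0,"ry": 0,"rz": 0,"tx": 0,"ty": 0.1,"tz": 7.6,"grip": 4},{"rx": 0,"ry": 0,"rz": 0,"tx": 0,"ty": 0.1,"tz": 7.6,"grip": 0},{"rx": 0,"ry": 0,"rz": 0,"tx": 0,"ty": 0.1,"tz": 7.6,"grip": 0},{"rx": 0,"ry": 0,"rz": 0,"tx": 0,"ty": 0.1,"tz": 7.6,"grip": 0},{"rx": 0,"ry": 0,"rz": 0,"tx": 0,"ty": 0.1,"tz": 7.6,"grip": 0},{"rx": 0,"ry": 0,"rz": 0,"tx": 0,"ty": 0.1,"tz": 7.6,"grip": 0}]'

```text
time_s: 9.05
tcp_pos: [0.4674, -0.318, 0.2569]
orientation: [0.002, 0.757, 0.653, 0.0]
wrist_force: [-2.1, 0.2, 6.3]
finger_gap: 0.01
grip_force: 89.0
```

Call:
apply_moves --increments '[{"rx": 0,"ry": 0,"rz": 0,"tx": 0,"ty": 0,"tz": -0.7,"grip": 0},{"rx": 0,"ry": 0,"rz": 0,"tx": 0,"ty": 0,"tz": -1.4,"grip": 0},{"rx": 0,"ry": 0,"rz": 0,"tx": 0,"ty": 0,"tz": -2.5,"grip": 0},{"rx": 0,"ry": 0,"rz": 0,"tx": 0,"ty": 0,"tz": -5,"grip": 0},{"rx": 0,"ry": 0,"rz": 0,"tx": 0,"ty": 0,"tz": -8,"grip": 0},{"rx": 0,"ry": 0,"rz": 0,"tx": 0,"ty": 0,"tz": -8,"grip": 0}]'

```text
time_s: 9.65
tcp_pos: [0.4676, -0.3181, 0.3392]
orientation: [0.003, 0.757, 0.653, 0.001]
wrist_force: [0.8, -0.7, -5.4]
finger_gap: 0.01
grip_force: 88.4
```

```bash
python3 - <<'E'
from h import *
t,r,s=pose();print(t,s['time_s'],s['wrist_force'],s['ft_torque'])
# mat rect seen by top earlier: centre (496.3,-3.2), long side 86.9deg
f=lambda u,v:(ray('top',(200+u/3,110+v/3),.003)*1000).round(1)[:2]
print(*[f(*p) for p in [(80,306),(345,294),(359,519),(88,533)]])
go([.496,-.018,.18],-3)
E
```

```text
[ 0.46758415 -0.31810832  0.3392174 ] 9.65 [ 0.79344281 -0.71848453 -5.37564141] [-0.08279829 -0.05142611 -0.010813  ]
[597.2 108.9] [ 586.1 -127.6] [ 389.5 -116. ] [399.6 117.1]
t cm [30.1  -1.62  0.32] rot rad [ 0.006  0.003 -0.096]
```

Call:
apply_moves --increments '[{"rx": 0,"ry": 0,"rz": -0.01,"tx": 4,"ty": -0.2,"tz": 0,"grip": 0},{"rx": 0,"ry": 0,"rz": -0.03,"tx": 8,"ty": -0.4,"tz": 0,"grip": 0},{"rx": 0,"ry": 0,"rz": -0.05,"tx": 12,"ty": -0.7,"tz": 0,"grip": 0},{"rx": 0,"ry": 0,"rz": -0.07,"tx": 16,"ty": -0.9,"tz": 0,"grip": 0},{"rx": 0,"ry": 0,"rz": -0.09,"tx": 20,"ty": -1.1,"tz": 0,"grip": 0},{"rx": 0,"ry": 0,"rz": -0.09,"tx": 24,"ty": -1.3,"tz": 0,"grip": 0},{"rx": 0,"ry": 0,"rz": -0.09,"tx": 28,"ty": -1.4,"tz": 0,"grip": 0},{"rx": 0,"ry": 0,"rz": -0.09,"tx": 30.2,"ty": -1.5,"tz": 0,"grip": 0},{"rx": 0,"ry": 0,"rz": -0.09,"tx": 30.2,"ty": -1.5,"tz": 0,"grip": 0},{"rx": 0,"ry": 0,"rz": -0.09,"tx": 30.2,"ty": -1.5,"tz": 0,"grip": 0}]'

```text
time_s: 10.65
tcp_pos: [0.4967, -0.0165, 0.3336]
orientation: [-0.0, 0.727, 0.687, -0.0]
wrist_force: [1.2, -0.5, -5.4]
finger_gap: 0.01
grip_force: 88.4
```

```bash
python3 - <<'E'
from h import *
t,r,s=pose();print(t,s['time_s'],s['wrist_force'],s['ft_torque'])
save('wrist','w2')
save('scene','s2',(130,130,330,350),2.5)
go([.4935,-.016,.0575],-2.7)
E
```

```text
[ 0.49672017 -0.01649765  0.33360883] 10.65 [ 1.15182345 -0.5062348  -5.36648467] [-0.03567667 -0.03403065  0.03180951]
t cm [ 0.13 -0.32 12.14] rot rad [-0.001  0.    -0.011]
```

View pics/s2.png

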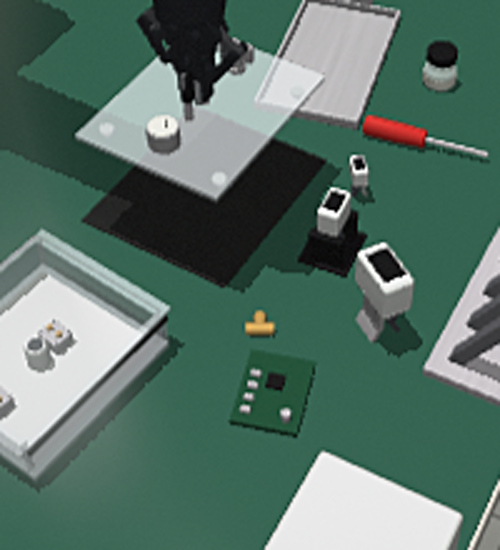

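The lid hangs level over the mat at (200,120). The open box shows the canister and two modules. I'll lower it.

Call:
apply_moves --increments '[{"rx": 0,"ry": 0,"rz": -0.01,"tx": 0.1,"ty": -0.3,"tz": 4,"grip": 0},{"rx": 0,"ry": 0,"rz": -0.01,"tx": 0.1,"ty": -0.3,"tz": 8,"grip": 0},{"rx": 0,"ry": 0,"rz": -0.01,"tx": 0.1,"ty": -0.3,"tz": 11,"grip": 0},{"rx": 0,"ry": 0,"rz": -0.01,"tx": 0.1,"ty": -0.3,"tz": 11.6,"grip": 0},{"rx": 0,"ry": 0,"rz": -0.01,"tx": 0.1,"ty": -0.3,"tz": 12,"grip": 0},{"rx": 0,"ry": 0,"rz": -0.01,"tx": 0.1,"ty": -0.3,"tz": 12.2,"grip": 0},{"rx": 0,"ry": 0,"rz": -0.01,"tx": 0.1,"ty": -0.3,"tz": 12.3,"grip": 0},{"rx": 0,"ry": 0,"rz": -0.01,"tx": 0.1,"ty": -0.3,"tz": 12.3,"grip": 0}]'

```text
time_s: 11.55
tcp_pos: [0.4943, -0.0158, 0.2125]
orientation: [0.001, 0.724, 0.69, 0.001]
wrist_force: [-0.8, -0.1, -5.8]
finger_gap: 0.0102
grip_force: 88.7
```

Call:
apply_moves --increments '[{"rx": 0,"ry": 0,"rz": 0,"tx": 0,"ty": 0,"tz": 0.1,"grip": 0},{"rx": 0,"ry": 0,"rz": 0,"tx": 0,"ty": 0,"tz": 0.2,"grip": 0},{"rx": 0,"ry": 0,"rz": 0,"tx": 0,"ty": 0,"tz": 0.2,"grip": 0}]'

```text
time_s: 11.85
tcp_pos: [0.4942, -0.0157, 0.2117]
orientation: [0.001, 0.724, 0.69, 0.001]
wrist_force: [-5.7, -0.4, 10.7]
finger_gap: 0.0099
grip_force: 91.2
```

Call:
apply_moves --increments '[{"rx": 0,"ry": 0,"rz": 0,"tx": 0,"ty": 0,"tz": 0.1,"grip": 4},{"rx": 0,"ry": 0,"rz": 0,"tx": 0,"ty": 0,"tz": 0.1,"grip": 4},{"rx": 0,"ry": 0,"rz": 0,"tx": 0,"ty": 0,"tz": 0.1,"grip": 4},{"rx": 0,"ry": 0,"rz": 0,"tx": 0,"ty": 0,"tz": -3,"grip": 4},{"rx": 0,"ry": 0,"rz": 0,"tx": 0,"ty": 0,"tz": -8,"grip": 4},{"rx": 0,"ry": 0,"rz": 0,"tx": 0,"ty": 0,"tz": -12,"grip": 4},{"rx": 0,"ry": 0,"rz": 0,"tx": 0,"ty": 0,"tz": -12,"grip": 4}]'

```text
time_s: 12.55
tcp_pos: [0.4947, -0.0157, 0.3353]
orientation: [0.003, 0.724, 0.69, 0.003]
wrist_force: [0.6, 0.3, -0.7]
finger_gap: 0.0401
grip_force: 0.0
```

```bash
python3 - <<'E'
from h import *
t,r,s=pose();print(t,s['time_s'],s['wrist_force'])
save('wrist','w3')
for m in masks_of('tap_grip','wrist')[:2]:
    k=m['region']; print('tap',round(m['score'],2),k.sum(),rect(k,lambda p:wray(p,.063)))
go([.458,-.33,.19],-8)
E
```

```text
[ 0.49471288 -0.01569692  0.33532044] 12.55 [ 0.63635806  0.25286448 -0.66196258]
tap 0.86 686 (array([495.3,  65.2]), array([11.2, 43.1]), -2.7)
t cm [-31.57  -2.1   -1.49] rot rad [ 0.002 -0.     0.092]
```

Call:
apply_moves --increments '[{"rx": 0,"ry": 0,"rz": 0.09,"tx": -31.6,"ty": -2.1,"tz": -1.5,"grip": 5},{"rx": 0,"ry": 0,"rz": 0.09,"tx": -31.6,"ty": -2.1,"tz": -1.5,"grip": 5},{"rx": 0,"ry": 0,"rz": 0.09,"tx": -31.6,"ty": -2.1,"tz": -1.5,"grip": 5},{"rx": 0,"ry": 0,"rz": 0.09,"tx": -31.6,"ty": -2.1,"tz": -1.5,"grip": 5},{"rx": 0,"ry": 0,"rz": 0.09,"tx": -31.6,"ty": -2.1,"tz": -1.5,"grip": 5},{"rx": 0,"ry": 0,"rz": 0.09,"tx": -31.6,"ty": -2.1,"tz": -1.5,"grip": 5},{"rx": 0,"ry": 0,"rz": 0.09,"tx": -31.6,"ty": -2.1,"tz": -1.5,"grip": 5},{"rx": 0,"ry": 0,"rz": 0.09,"tx": -31.6,"ty": -2.1,"tz": -1.5,"grip": 5},{"rx": 0,"ry": 0,"rz": 0.09,"tx": -31.6,"ty": -2.1,"tz": -1.5,"grip": 5},{"rx": 0,"ry": 0,"rz": 0.09,"tx": -31.6,"ty": -2.1,"tz": -1.5,"grip": 5}]'

```text
time_s: 13.65
tcp_pos: [0.458, -0.3291, 0.3438]
orientation: [-0.001, 0.754, 0.657, 0.0]
wrist_force: [0.2, 0.7, -0.2]
finger_gap: 0.0496
grip_force: 0.0
```

```bash
python3 - <<'E'
from h import *
t,r,s=pose();print(t,s['time_s'])
save('wrist','w4',(120,0,392,256),2.3)
for n,z in [('canister_c',.038),('m1_c',.026)]:
    for b in boxes_of(n,'wrist'): print(n,round(b['score'],2),np.round(b['point'],3))
    for m in masks_of(n,'wrist')[:5]:
            k=m['region']; v,u=np.nonzero(k)
            print(n,round(m['score'],2),k.sum(),u.mean().round(),v.mean().round(),rect(k,lambda p:wray(p,z)))
for b in boxes_of('m1_c','top'): print('top',round(b['score'],2),np.round(b['point'],3))
E
```

```text
[ 0.45797457 -0.32912061  0.34377105] 13.65
canister_c 0.72 [ 0.47  -0.308  0.038]
canister_c 0.49 725 265.0 131.0 (array([ 470.3, -277.7]), array([22.4, 27.7]), -7.6)
```

View pics/w4.png

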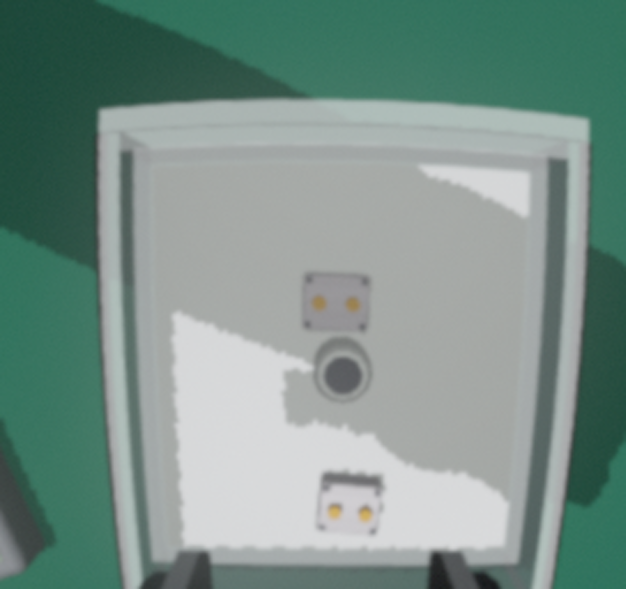

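The open box has exactly two modules, at crop pixels (336,302) and (349,505). The dark-topped canister stands between them at (343,373).

```bash
cat >> h.py <<'E'
E
python3 - <<'E'
from h import *
f=lambda u,v,z:(wray((120+u/2.3,v/2.3),z)*1000).round(1)[:2]
for n,c,s in [('A',[(304,272),(370,275),(368,331),(303,328)],[(319,303),(353,304)]),('B',[(324,486),(382,487),(378,533),(318,528)],[(335,512),(366,514)])]:
    C=np.array([f(*p,.026) for p in c]); S=np.array([f(*p,.031) for p in s]); d=S[1]-S[0]
    print(n,C.mean(0),S.mean(0),np.degrees(np.arctan2(d[1],d[0])),cv2.minAreaRect(C.astype(np.float32)))
print('can',f(343,373,.038))
go([.470,-.278,.06],-8)
E
```

```text
A [ 471.45  -279.525] [ 471.15 -279.9 ] -8.993792398755499 ((471.449951171875, -279.54998779296875), (23.8995304107666, 27.999168395996094), 79.75093841552734)
B [ 465.675 -372.875] [ 465.45 -372.85] -11.95187513002492 ((465.8662414550781, -372.4219055175781), (22.765668869018555, 27.845447540283203), 76.71229553222656)
can [ 470.1 -308. ]
t cm [ 5.29  0.49 12.95] rot rad [0.    0.    0.003]
```

Call:
apply_moves --force 40 --increments '[{"rx": 0,"ry": 0,"rz": 0.01,"tx": 5.1,"ty": 0.6,"tz": 5,"grip": 5},{"rx": 0,"ry": 0,"rz": 0.01,"tx": 5.1,"ty": 0.6,"tz": 10,"grip": 5},{"rx": 0,"ry": 0,"rz": 0.01,"tx": 5.1,"ty": 0.6,"tz": 13,"grip": 5},{"rx": 0,"ry": 0,"rz": 0.01,"tx": 5.1,"ty": 0.6,"tz": 15,"grip": 5},{"rx": 0,"ry": 0,"rz": 0.01,"tx": 5.1,"ty": 0.6,"tz": 16,"grip": 5},{"rx": 0,"ry": 0,"rz": 0.01,"tx": 5.1,"ty": 0.6,"tz": 16,"grip": 5},{"rx": 0,"ry": 0,"rz": 0.01,"tx": 5.1,"ty": 0.6,"tz": 16,"grip": 0},{"rx": 0,"ry": 0,"rz": 0.01,"tx": 5.1,"ty": 0.6,"tz": 16,"grip": 0},{"rx": 0,"ry": 0,"rz": 0.01,"tx": 5.1,"ty": 0.6,"tz": 16,"grip": 0},{"rx": 0,"ry": 0,"rz": 0.01,"tx": 5.1,"ty": 0.6,"tz": 16,"grip": 0},{"rx": 0,"ry": 0,"rz": 0.01,"tx": 5.1,"ty": 0.6,"tz": 16,"grip": 0}]'

```text
time_s: 15.05
tcp_pos: [0.4713, -0.2811, 0.1863]
orientation: [0.002, 0.758, 0.653, 0.001]
wrist_force: [0.3, 0.0, 5.6]
finger_gap: 0.0268
grip_force: 40.5
```

```bash
python3 - <<'E'
from h import *
t,r,s=pose();print(t,s['time_s'],s['wrist_force'])
# tray geometry from top picture t0 (scale 1.5): rim corners z=.015
f=lambda u,v,z=.015:(ray('top',(u/1.5,v/1.5),z)*1000).round(1)[:2]
C=np.array([f(*p) for p in [(169,353),(301,317),(321,391),(186,430)]]);print(C,cv2.minAreaRect(C.astype(np.float32)))
print('fin',f(166,391,.06))
go([.511,.245,.2],-8)
E
```

```text
[ 0.47126843 -0.28111206  0.18632798] 15.05 [0.26030475 0.04238038 5.56068281]
[[561.1 409. ]
 [603.2 176.4]
 [471.1 150.3]
 [427.1 382.9]] ((516.1000366210938, 279.6500244140625), (136.51614379882812, 237.4637451171875), 10.711838722229004)
fin [492.  399.4]
t cm [ 52.6   -3.79 -16.95] rot rad [ 0.003  0.001 -0.009]
```

Call:
apply_moves --increments '[{"rx": 0,"ry": 0,"rz": 0,"tx": 0,"ty": 0,"tz": -3,"grip": 0},{"rx": 0,"ry": 0,"rz": 0,"tx": 0,"ty": 0,"tz": -8,"grip": 0},{"rx": 0,"ry": 0,"rz": 0,"tx": 4,"ty": 0,"tz": -12,"grip": 0},{"rx": 0,"ry": 0,"rz": 0,"tx": 50,"ty": 2,"tz": -13,"grip": 0},{"rx": 0,"ry": 0,"rz": 0,"tx": 50,"ty": 2,"tz": -13,"grip": 0},{"rx": 0,"ry": 0,"rz": 0,"tx": 50,"ty": 2,"tz": -13,"grip": 0},{"rx": 0,"ry": 0,"rz": 0,"tx": 50,"ty": 2,"tz": -13,"grip": 0},{"rx": 0,"ry": 0,"rz": 0,"tx": 50,"ty": 2,"tz": -13,"grip": 0},{"rx": 0,"ry": 0,"rz": 0,"tx": 50,"ty": 2,"tz": -13,"grip": 0},{"rx": 0,"ry": 0,"rz": 0,"tx": 50,"ty": 2,"tz": -13,"grip": 0},{"rx": 0,"ry": 0,"rz": 0,"tx": 50,"ty": 2,"tz": -13,"grip": 0},{"rx": 0,"ry": 0,"rz": 0,"tx": 50,"ty": 2,"tz": -13,"grip": 0}]'

```text
time_s: 16.25
tcp_pos: [0.5613, 0.198, 0.3147]
orientation: [0.0, 0.757, 0.653, 0.001]
wrist_force: [1.8, -0.3, -0.2]
finger_gap: 0.027
grip_force: 39.8
```

```bash
python3 - <<'E'
from h import *
t,r,s=pose();print(t,s['time_s'],s['wrist_force'],s['finger_gap'])
go([.527,.221,.0275],10)
E
```

```text
[0.561294   0.19802448 0.314711  ] 16.25 [ 1.75064288 -0.29262281 -0.19087998] 0.027014265899415472
t cm [ 1.76 -3.75 13.22] rot rad [ 0.001 -0.    -0.323]
```

Call:
apply_moves --increments '[{"rx": 0,"ry": 0,"rz": -0.14,"tx": 1.8,"ty": -3.7,"tz": 3,"grip": 0},{"rx": 0,"ry": 0,"rz": -0.32,"tx": 1.8,"ty": -3.7,"tz": 7,"grip": 0},{"rx": 0,"ry": 0,"rz": -0.32,"tx": 1.8,"ty": -3.7,"tz": 10,"grip": 0},{"rx": 0,"ry": 0,"rz": -0.32,"tx": 1.8,"ty": -3.7,"tz": 12,"grip": 0},{"rx": 0,"ry": 0,"rz": -0.32,"tx": 1.8,"ty": -3.7,"tz": 12.7,"grip": 0},{"rx": 0,"ry": 0,"rz": -0.32,"tx": 1.8,"ty": -3.7,"tz": 13.1,"grip": 0},{"rx": 0,"ry": 0,"rz": -0.32,"tx": 1.8,"ty": -3.7,"tz": 13.2,"grip": 0},{"rx": 0,"ry": 0,"rz": -0.32,"tx": 1.8,"ty": -3.7,"tz": 13.2,"grip": 0}]'

```text
time_s: 17.05
tcp_pos: [0.5278, 0.2192, 0.1831]
orientation: [0.0, 0.644, 0.765, 0.001]
wrist_force: [0.5, -1.4, 0.0]
finger_gap: 0.0268
grip_force: 39.9
```

Call:
apply_moves --increments '[{"rx": 0,"ry": 0,"rz": 0,"tx": 0,"ty": 0,"tz": 0.1,"grip": 0},{"rx": 0,"ry": 0,"rz": 0,"tx": 0,"ty": 0,"tz": 0.1,"grip": 4.5},{"rx": 0,"ry": 0,"rz": 0,"tx": 0,"ty": 0,"tz": 0.1,"grip": 4.5},{"rx": 0,"ry": 0,"rz": 0,"tx": 0,"ty": 0,"tz": 0.1,"grip": 4.5},{"rx": 0,"ry": 0,"rz": 0,"tx": 0,"ty": 0,"tz": -3,"grip": 4.5},{"rx": 0,"ry": 0,"rz": 0,"tx": 0,"ty": 0,"tz": -8,"grip": 5},{"rx": 0,"ry": 0,"rz": 0,"tx": 0,"ty": 0,"tz": -13,"grip": 5},{"rx": 0,"ry": 0,"rz": 0,"tx": 0,"ty": 0,"tz": -15,"grip": 5},{"rx": 0,"ry": 0,"rz": 0,"tx": 0,"ty": 0,"tz": -15,"grip": 5}]'

```text
time_s: 17.95
tcp_pos: [0.5278, 0.2194, 0.336]
orientation: [0.001, 0.644, 0.765, 0.003]
wrist_force: [-0.3, 0.4, 0.6]
finger_gap: 0.0498
grip_force: 0.0
```

```bash
python3 - <<'E'
from h import *
t,r,s=pose();print(t,s['time_s'],s['wrist_force'])
save('wrist','w5',s=1.5)
for n,z in [('m1_c',.022),('fin_top',.062)]:
    for b in boxes_of(n,'wrist'): print(n,round(b['score'],2),np.round(b['point'],3))
go([.461,-.41,.19],-10)
E
```

```text
[0.52782281 0.21939761 0.33598284] 17.95 [-0.27495977  0.37904896  0.56553065]
fin_top 0.83 [0.518 0.289 0.002]
t cm [-60.85 -17.29  -1.4 ] rot rad [-0.001  0.001  0.347]
```

View pics/w5.png

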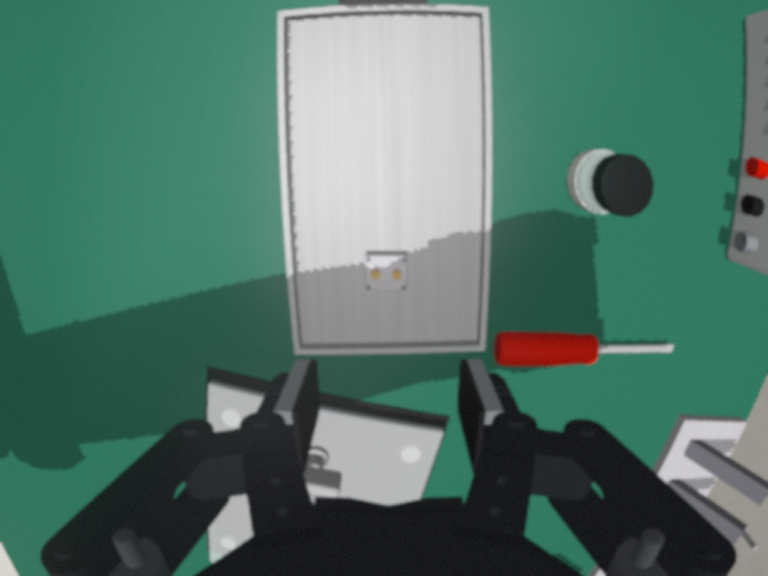

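The module stands upright in the tray at (386,272). Next, module B.

Call:
apply_moves --increments '[{"rx": 0,"ry": 0,"rz": 0.34,"tx": -60.8,"ty": -17.3,"tz": -1.4,"grip": 5},{"rx": 0,"ry": 0,"rz": 0.34,"tx": -60.8,"ty": -17.3,"tz": -1.4,"grip": 5},{"rx": 0,"ry": 0,"rz": 0.34,"tx": -60.8,"ty": -17.3,"tz": -1.4,"grip": 5},{"rx": 0,"ry": 0,"rz": 0.34,"tx": -60.8,"ty": -17.3,"tz": -1.4,"grip": 5},{"rx": 0,"ry": 0,"rz": 0.34,"tx": -60.8,"ty": -17.3,"tz": -1.4,"grip": 5},{"rx": 0,"ry": 0,"rz": 0.34,"tx": -60.8,"ty": -17.3,"tz": -1.4,"grip": 5},{"rx": 0,"ry": 0,"rz": 0.34,"tx": -60.8,"ty": -17.3,"tz": -1.4,"grip": 5},{"rx": 0,"ry": 0,"rz": 0.34,"tx": -60.8,"ty": -17.3,"tz": -1.4,"grip": 5},{"rx": 0,"ry": 0,"rz": 0.34,"tx": -60.8,"ty": -17.3,"tz": -1.4,"grip": 5},{"rx": 0,"ry": 0,"rz": 0.34,"tx": -60.8,"ty": -17.3,"tz": -1.4,"grip": 5},{"rx": 0,"ry": 0,"rz": 0.34,"tx": -60.8,"ty": -17.3,"tz": -1.4,"grip": 5},{"rx": 0,"ry": 0,"rz": 0.34,"tx": -60.8,"ty": -17.3,"tz": -1.4,"grip": 5}]'

```text
time_s: 19.3
tcp_pos: [0.4635, -0.3793, 0.3431]
orientation: [-0.001, 0.764, 0.645, -0.0]
wrist_force: [0.5, 0.3, 0.1]
finger_gap: 0.05
grip_force: 0.0
```

Call:
apply_moves --increments '[{"rx": 0,"ry": 0,"rz": 0,"tx": 0,"ty": 0,"tz": 0,"grip": 5}]'

```text
time_s: 19.4
tcp_pos: [0.4629, -0.3821, 0.3419]
orientation: [-0.002, 0.766, 0.643, -0.001]
wrist_force: [-0.8, 0.6, -0.5]
finger_gap: 0.0499
grip_force: 0.0
```

```bash
python3 - <<'E'
from h import *
t,r,s=pose();print(t,s['time_s'])
go([.461,-.41,.19],-10)
E
```

```text
[ 0.46290856 -0.3820761   0.34189027] 19.4
t cm [-2.78  0.29 -0.31] rot rad [-0.004 -0.001  0.002]
```

```bash
python3 - <<'E'
from h import *
save('wrist','w6',(150,30,406,286),2.3)
go([.4656,-.3727,.030],-12)
E
```

```text
t cm [ 0.71  0.15 15.72] rot rad [-0.004 -0.002  0.038]
```

View pics/w6.png

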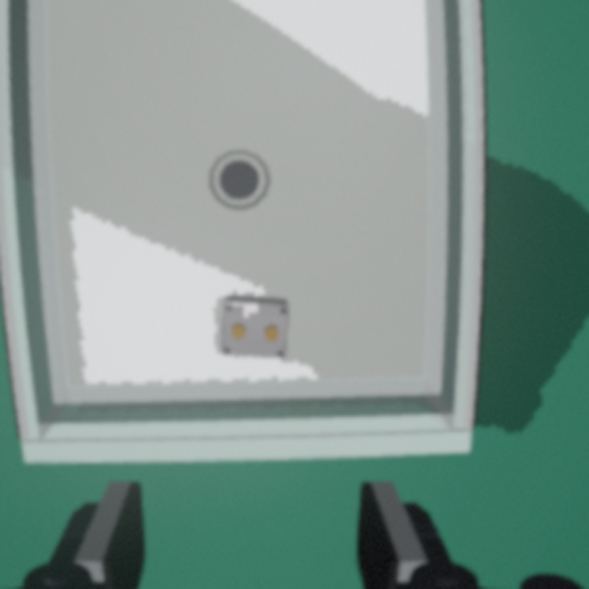

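Module B is unmoved, with its sockets at (238,330) and (272,333).

```bash
python3 - <<'E'
from h import *
f=lambda u,v,z:(wray((150+u/2.3,30+v/2.3),z)*1000).round(1)[:2]
a,b=f(238,330,.031),f(272,333,.031);d=b-a;print((a+b)/2,np.degrees(np.arctan2(d[1],d[0])))
go([(a+b)[0]/2000,(a+b)[1]/2000,.030],-12)
E
```

```text
[ 465.45 -369.05] -14.90575852355497
t cm [ 1.07  0.08 15.72] rot rad [-0.004 -0.002  0.038]
```

Call:
apply_moves --increments '[{"rx": 0,"ry": 0,"rz": 0.05,"tx": 0.9,"ty": 0.1,"tz": 5,"grip": 5},{"rx": 0,"ry": 0,"rz": 0.05,"tx": 0.9,"ty": 0.1,"tz": 10,"grip": 5},{"rx": 0,"ry": 0,"rz": 0.05,"tx": 0.9,"ty": 0.1,"tz": 13,"grip": 5},{"rx": 0,"ry": 0,"rz": 0.05,"tx": 0.9,"ty": 0.1,"tz": 15,"grip": 5},{"rx": 0,"ry": 0,"rz": 0.05,"tx": 0.9,"ty": 0.1,"tz": 15.7,"grip": 5},{"rx": 0,"ry": 0,"rz": 0.05,"tx": 0.9,"ty": 0.1,"tz": 15.7,"grip": 5},{"rx": 0,"ry": 0,"rz": 0.05,"tx": 0.9,"ty": 0.1,"tz": 15.7,"grip": 0},{"rx": 0,"ry": 0,"rz": 0.05,"tx": 0.9,"ty": 0.1,"tz": 15.7,"grip": 0},{"rx": 0,"ry": 0,"rz": 0.05,"tx": 0.9,"ty": 0.1,"tz": 15.7,"grip": 0},{"rx": 0,"ry": 0,"rz": 0.05,"tx": 0.9,"ty": 0.1,"tz": 15.7,"grip": 0},{"rx": 0,"ry": 0,"rz": 0.05,"tx": 0.9,"ty": 0.1,"tz": 15.7,"grip": 0}]'

```text
time_s: 20.55
tcp_pos: [0.4673, -0.3689, 0.1898]
orientation: [0.001, 0.78, 0.626, 0.0]
wrist_force: [0.8, 1.8, 6.6]
finger_gap: 0.0266
grip_force: 40.2
```

Call:
apply_moves --increments '[{"rx": 0,"ry": 0,"rz": 0,"tx": 0,"ty": 0,"tz": -3,"grip": 0},{"rx": 0,"ry": 0,"rz": 0,"tx": 0,"ty": 0,"tz": -8,"grip": 0},{"rx": 0,"ry": 0,"rz": 0,"tx": 4,"ty": 0,"tz": -12,"grip": 0},{"rx": 0,"ry": 0,"rz": 0,"tx": 62,"ty": 6,"tz": -13,"grip": 0},{"rx": 0,"ry": 0,"rz": 0,"tx": 62,"ty": 6,"tz": -13,"grip": 0},{"rx": 0,"ry": 0,"rz": 0,"tx": 62,"ty": 6,"tz": -13,"grip": 0},{"rx": 0,"ry": 0,"rz": 0,"tx": 62,"ty": 6,"tz": -13,"grip": 0},{"rx": 0,"ry": 0,"rz": 0,"tx": 62,"ty": 6,"tz": -13,"grip": 0},{"rx": 0,"ry": 0,"rz": 0,"tx": 62,"ty": 6,"tz": -13,"grip": 0},{"rx": 0,"ry": 0,"rz": 0,"tx": 62,"ty": 6,"tz": -13,"grip": 0},{"rx": 0,"ry": 0,"rz": 0,"tx": 62,"ty": 6,"tz": -13,"grip": 0},{"rx": 0,"ry": 0,"rz": 0,"tx": 62,"ty": 6,"tz": -13,"grip": 0}]'

```text
time_s: 21.75
tcp_pos: [0.6164, 0.0949, 0.3152]
orientation: [0.0, 0.78, 0.626, 0.0]
wrist_force: [1.1, -1.2, -0.4]
finger_gap: 0.0265
grip_force: 39.8
```

```bash
python3 - <<'E'
from h import *
t,r,s=pose();print(t,s['time_s'],s['wrist_force'],s['finger_gap'])
go([.516,.280,.0275],10)
E
```

```text
[0.61637515 0.09492258 0.31524991] 21.75 [ 1.10638383 -1.19046679 -0.44656685] 0.026535340040439385
t cm [ 15.9  -13.81  13.27] rot rad [ 0.001 -0.    -0.393]
```

Call:
apply_moves --increments '[{"rx": 0,"ry": 0,"rz": -0.39,"tx": 15.9,"ty": -13.8,"tz": 0,"grip": 0},{"rx": 0,"ry": 0,"rz": -0.39,"tx": 15.9,"ty": -13.8,"tz": 0,"grip": 0},{"rx": 0,"ry": 0,"rz": -0.39,"tx": 15.9,"ty": -13.8,"tz": 0,"grip": 0},{"rx": 0,"ry": 0,"rz": -0.39,"tx": 15.9,"ty": -13.8,"tz": 0,"grip": 0},{"rx": 0,"ry": 0,"rz": -0.39,"tx": 15.9,"ty": -13.8,"tz": 0,"grip": 0},{"rx": 0,"ry": 0,"rz": -0.39,"tx": 15.9,"ty": -13.8,"tz": 5,"grip": 0},{"rx": 0,"ry": 0,"rz": -0.39,"tx": 15.9,"ty": -13.8,"tz": 10,"grip": 0},{"rx": 0,"ry": 0,"rz": -0.39,"tx": 15.9,"ty": -13.8,"tz": 12,"grip": 0},{"rx": 0,"ry": 0,"rz": -0.39,"tx": 15.9,"ty": -13.8,"tz": 12.5,"grip": 0},{"rx": 0,"ry": 0,"rz": -0.39,"tx": 15.9,"ty": -13.8,"tz": 12.8,"grip": 0},{"rx": 0,"ry": 0,"rz": -0.39,"tx": 15.9,"ty": -13.8,"tz": 12.9,"grip": 0},{"rx": 0,"ry": 0,"rz": -0.39,"tx": 15.9,"ty": -13.8,"tz": 12.9,"grip": 0}]'

```text
time_s: 22.95
tcp_pos: [0.5164, 0.2781, 0.1874]
orientation: [0.0, 0.644, 0.765, 0.001]
wrist_force: [0.5, 0.1, -0.9]
finger_gap: 0.0268
grip_force: 39.8
```

Call:
apply_moves --increments '[{"rx": 0,"ry": 0,"rz": 0,"tx": 0,"ty": 0,"tz": 0.1,"grip": 0},{"rx": 0,"ry": 0,"rz": 0,"tx": 0,"ty": 0,"tz": 0.2,"grip": 0},{"rx": 0,"ry": 0,"rz": 0,"tx": 0,"ty": 0,"tz": 0.2,"grip": 0}]'

```text
time_s: 23.25
tcp_pos: [0.5162, 0.2781, 0.1858]
orientation: [0.001, 0.644, 0.765, 0.001]
wrist_force: [-2.0, -2.2, 8.6]
finger_gap: 0.0268
grip_force: 41.0
```

Touched down. I'll release and head to the logger.

Call:
apply_moves --increments '[{"rx": 0,"ry": 0,"rz": 0,"tx": 0,"ty": 0,"tz": 0,"grip": 4.5},{"rx": 0,"ry": 0,"rz": 0,"tx": 0,"ty": 0,"tz": 0,"grip": 4.5},{"rx": 0,"ry": 0,"rz": 0,"tx": 0,"ty": 0,"tz": 0,"grip": 4.5},{"rx": 0,"ry": 0,"rz": 0,"tx": 0,"ty": 0,"tz": -3,"grip": 4.5},{"rx": 0,"ry": 0,"rz": 0,"tx": 0,"ty": 0,"tz": -8,"grip": 5},{"rx": 0,"ry": 0,"rz": 0,"tx": 0,"ty": 0,"tz": -12,"grip": 5},{"rx": 0,"ry": 0,"rz": 0,"tx": 0,"ty": 0,"tz": -15,"grip": 5},{"rx": 0,"ry": 0,"rz": 0,"tx": 0,"ty": 0,"tz": -15,"grip": 5}]'

```text
time_s: 24.05
tcp_pos: [0.5163, 0.2782, 0.3387]
orientation: [0.001, 0.644, 0.765, 0.003]
wrist_force: [0.0, 0.6, -0.3]
finger_gap: 0.0499
grip_force: 0.0
```

```bash
python3 - <<'E'
from h import *
t,r,s=pose();print(t,s['time_s'],s['wrist_force'])
save('wrist','w7',s=1.5)
go([.64,-.05,.19],10)
go([.64,-.05,.19],-3)
E
```

```text
[0.51626284 0.27821897 0.33871605] 24.05 [ 0.02133591  0.56675657 -0.27752471]
t cm [-34.45   6.59  -0.93] rot rad [ 0.004 -0.001 -0.003]
t cm [-34.45   6.59  -0.93] rot rad [ 0.004 -0.002  0.224]
```

View pics/w7.png

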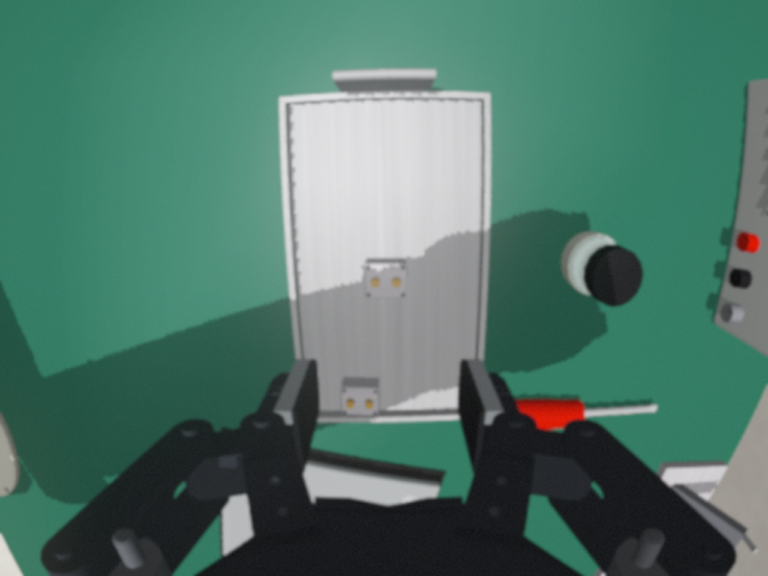

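Both modules stand upright in the tray; the first has been knocked to (360,395) but is still upright inside. The end plate's top edge runs from (332,74) to (437,74).

```bash
python3 - <<'E'
from h import *
f=lambda u,v,z:(wray((u/1.5,v/1.5),z)*1000).round(1)[:2]
a,b=f(332,75,.062),f(437,73,.062); print(a,b,(a+b)/2,np.linalg.norm(b-a),np.degrees(np.arctan2(*(b-a)[::-1])))
print('A sockets',f(350,404,.027),f(370,404,.027))
C=np.array([f(*p,.015) for p in [(279,97),(490,93)]]); print(C,np.degrees(np.arctan2(*(C[1]-C[0])[::-1])))
go([.65,-.075,.2],-5)
E
```

```text
[465.6 394.8] [520.8 405.4] [493.2 400.1] 56.20854027636718 10.870127033657953
A sockets [505.2 180.9] [519.5 183.5]
[[426.3 384.1]
 [560.5 409.8]] 10.84118171076546
t cm [-37.08   7.15  -1.93] rot rad [ 0.004 -0.002  0.259]
```

Call:
apply_moves --increments '[{"rx": 0,"ry": 0,"rz": 0.26,"tx": -37,"ty": 7.2,"tz": -2,"grip": 5},{"rx": 0,"ry": 0,"rz": 0.26,"tx": -37,"ty": 7.2,"tz": -2,"grip": 5},{"rx": 0,"ry": 0,"rz": 0.26,"tx": -37,"ty": 7.2,"tz": -2,"grip": 5},{"rx": 0,"ry": 0,"rz": 0.26,"tx": -37,"ty": 7.2,"tz": -2,"grip": 5},{"rx": 0,"ry": 0,"rz": 0.26,"tx": -37,"ty": 7.2,"tz": -2,"grip": 5},{"rx": 0,"ry": 0,"rz": 0.26,"tx": -37,"ty": 7.2,"tz": -2,"grip": 5},{"rx": 0,"ry": 0,"rz": 0.26,"tx": -37,"ty": 7.2,"tz": -2,"grip": 5},{"rx": 0,"ry": 0,"rz": 0.26,"tx": -37,"ty": 7.2,"tz": -2,"grip": 5},{"rx": 0,"ry": 0,"rz": 0.26,"tx": -37,"ty": 7.2,"tz": -2,"grip": 5},{"rx": 0,"ry": 0,"rz": 0.26,"tx": -37,"ty": 7.2,"tz": -2,"grip": 5},{"rx": 0,"ry": 0,"rz": 0.26,"tx": -37,"ty": 7.2,"tz": -2,"grip": 5}]'

```text
time_s: 25.2
tcp_pos: [0.6498, -0.0734, 0.3528]
orientation: [-0.001, 0.737, 0.676, -0.0]
wrist_force: [-0.1, -0.1, 0.3]
finger_gap: 0.0501
grip_force: 0.0
```

```bash
python3 - <<'E'
from h import *
t,r,s=pose();print(t,s['time_s'])
save('wrist','w8',s=1.5)
for b in boxes_of('logger_c','wrist'): print(round(b['score'],2),np.round(b['point'],3))
for m in masks_of('logger_c','wrist')[:4]:
    k=m['region']; v,u=np.nonzero(k); print(round(m['score'],2),k.sum(),u.mean().round(),v.mean().round(),rect(k,lambda p:wray(p,.08)))
E
```

```text
[ 0.64980351 -0.07339007  0.35278248] 25.2
0.78 [ 0.75  -0.086  0.094]
0.76 [ 0.668 -0.019  0.082]
0.61 [0.66  0.075 0.047]
0.82 763 251.0 30.0 (array([654.7,  66.5]), array([19.3, 30. ]), -52.9)
0.67 3282 381.0 203.0 (array([761.6, -91.2]), array([40.3, 91.4]), -34.7)
0.56 1618 276.0 129.0 (array([668.2, -17.5]), array([26.3, 43.3]), -83.7)
```

View pics/w8.png

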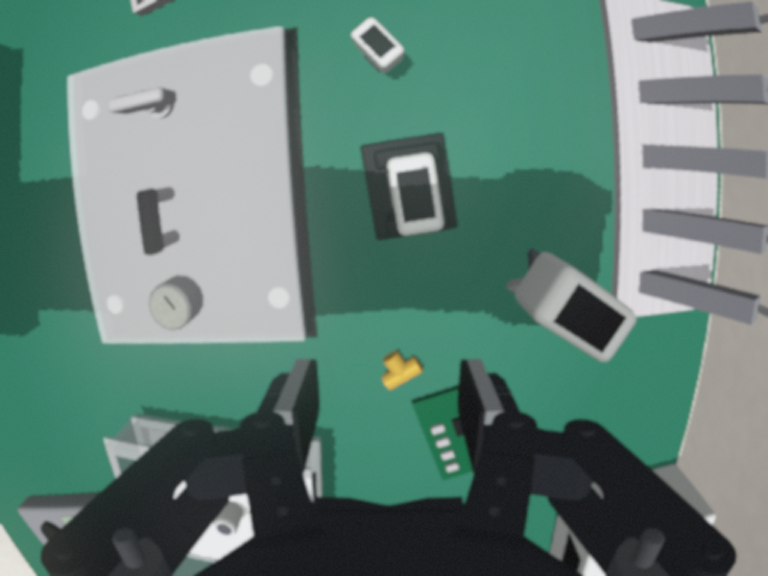

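The middle logger sits in its dock at (415,193). The small one is at (377,45) and the large one at (575,305).

```bash
python3 - <<'E'
from h import *
go([.668,-.0175,.067],6)
E
```

```text
t cm [ 5.69  1.33 13.17] rot rad [-0.    -0.    -0.191]
```

Call:
apply_moves --force 50 --increments '[{"rx": 0,"ry": 0,"rz": -0.14,"tx": 5.7,"ty": 1.3,"tz": 2,"grip": 5},{"rx": 0,"ry": 0,"rz": -0.19,"tx": 5.7,"ty": 1.3,"tz": 6,"grip": 5},{"rx": 0,"ry": 0,"rz": -0.19,"tx": 5.7,"ty": 1.3,"tz": 9,"grip": 5},{"rx": 0,"ry": 0,"rz": -0.19,"tx": 5.7,"ty": 1.3,"tz": 12,"grip": 5},{"rx": 0,"ry": 0,"rz": -0.19,"tx": 5.7,"ty": 1.3,"tz": 13.2,"grip": 5},{"rx": 0,"ry": 0,"rz": -0.19,"tx": 5.7,"ty": 1.3,"tz": 13.2,"grip": 5},{"rx": 0,"ry": 0,"rz": -0.19,"tx": 5.7,"ty": 1.3,"tz": 13.2,"grip": 0},{"rx": 0,"ry": 0,"rz": -0.19,"tx": 5.7,"ty": 1.3,"tz": 13.2,"grip": 0},{"rx": 0,"ry": 0,"rz": -0.19,"tx": 5.7,"ty": 1.3,"tz": 13.2,"grip": 0},{"rx": 0,"ry": 0,"rz": -0.19,"tx": 5.7,"ty": 1.3,"tz": 13.2,"grip": 0},{"rx": 0,"ry": 0,"rz": -0.19,"tx": 5.7,"ty": 1.3,"tz": 13.2,"grip": 0}]'

```text
time_s: 26.45
tcp_pos: [0.6685, -0.0187, 0.2241]
orientation: [0.001, 0.67, 0.742, 0.001]
wrist_force: [-1.1, 0.0, 8.0]
finger_gap: 0.025
grip_force: 49.8
```

Call:
apply_moves --increments '[{"rx": 0,"ry": 0,"rz": 0,"tx": 0,"ty": 0,"tz": -1,"grip": 0},{"rx": 0,"ry": 0,"rz": 0,"tx": 0,"ty": 0,"tz": -3,"grip": 0},{"rx": 0,"ry": 0,"rz": 0,"tx": 0,"ty": 0,"tz": -6,"grip": 0},{"rx": 0,"ry": 0,"rz": 0,"tx": 0,"ty": 0,"tz": -10,"grip": 0},{"rx": 0,"ry": 0,"rz": 0,"tx": 0,"ty": 0,"tz": -11,"grip": 0},{"rx": 0,"ry": 0,"rz": 0,"tx": 0,"ty": 0,"tz": -11,"grip": 0}]'

```text
time_s: 27.05
tcp_pos: [0.6683, -0.0187, 0.3348]
orientation: [0.002, 0.67, 0.742, 0.001]
wrist_force: [-0.5, -0.3, -1.0]
finger_gap: 0.0254
grip_force: 49.0
```

```bash
python3 - <<'E'
from h import *
t,r,s=pose();print(t,s['time_s'],s['wrist_force'],s['qpos'])
go([.493,.400,.17],100.9)
E
```

```text
[ 0.66825791 -0.01874347  0.33479686] 27.05 [-0.52032526 -0.33019241 -1.03408453] [-2.80343958e-02  3.61706167e-01  3.64938909e-01  1.56942127e+00
 -3.90209881e-05  1.44093049e+00]
t cm [ 43.44 -13.18   0.89] rot rad [ 0.004 -0.003  1.482]
```

Call:
apply_moves --increments '[{"rx": 0,"ry": 0,"rz": -1.66,"tx": 43.4,"ty": -13.2,"tz": 0,"grip": 0},{"rx": 0,"ry": 0,"rz": -1.66,"tx": 43.4,"ty": -13.2,"tz": 0,"grip": 0},{"rx": 0,"ry": 0,"rz": -1.66,"tx": 43.4,"ty": -13.2,"tz": 0,"grip": 0},{"rx": 0,"ry": 0,"rz": -1.66,"tx": 43.4,"ty": -13.2,"tz": 0,"grip": 0},{"rx": 0,"ry": 0,"rz": -1.66,"tx": 43.4,"ty": -13.2,"tz": 0,"grip": 0},{"rx": 0,"ry": 0,"rz": -1.66,"tx": 43.4,"ty": -13.2,"tz": 0,"grip": 0},{"rx": 0,"ry": 0,"rz": -1.66,"tx": 43.4,"ty": -13.2,"tz": 0,"grip": 0},{"rx": 0,"ry": 0,"rz": -1.66,"tx": 43.4,"ty": -13.2,"tz": 0,"grip": 0},{"rx": 0,"ry": 0,"rz": -1.66,"tx": 43.4,"ty": -13.2,"tz": 0,"grip": 0},{"rx": 0,"ry": 0,"rz": -1.66,"tx": 43.4,"ty": -13.2,"tz": 0,"grip": 0},{"rx": 0,"ry": 0,"rz": -1.66,"tx": 43.4,"ty": -13.2,"tz": 0,"grip": 0},{"rx": 0,"ry": 0,"rz": -1.66,"tx": 43.4,"ty": -13.2,"tz": 0,"grip": 0}]'

```text
time_s: 28.25
tcp_pos: [0.492, 0.4001, 0.33]
orientation: [-0.001, -0.097, 0.995, -0.001]
wrist_force: [0.1, 0.1, -0.2]
finger_gap: 0.0254
grip_force: 49.3
```

```bash
python3 - <<'E'
from h import *
t,r,s=pose();print(t,s['time_s'],s['wrist_force'],s['qpos'])
go([.493,.400,.12],100.9)
E
```

```text
[0.49199866 0.40009441 0.32997847] 28.25 [ 0.10268333  0.09373563 -0.16872725] [ 6.82747460e-01  2.77702061e-01  2.50301107e-01  1.54581644e+00
 -4.57773108e-05  4.87950255e-01]
t cm [-0.11 -0.02  5.5 ] rot rad [-0.001 -0.002  0.005]
```

Call:
apply_moves --increments '[{"rx": 0,"ry": 0,"rz": 0,"tx": -0.2,"ty": 0,"tz": 3,"grip": 0},{"rx": 0,"ry": 0,"rz": 0,"tx": -0.2,"ty": 0,"tz": 4.7,"grip": 0},{"rx": 0,"ry": 0,"rz": 0,"tx": -0.2,"ty": 0,"tz": 4.7,"grip": 0},{"rx": 0,"ry": 0,"rz": 0,"tx": -0.2,"ty": 0,"tz": 4.7,"grip": 0}]'

```text
time_s: 28.65
tcp_pos: [0.4945, 0.3996, 0.2845]
orientation: [-0.0, -0.094, 0.996, -0.0]
wrist_force: [-0.0, -0.2, -0.3]
finger_gap: 0.0252
grip_force: 49.3
```

```bash
python3 - <<'E'
from h import *
t,r,s=pose();print(t,s['time_s'])
a=save('wrist','w9',(150,130,406,322),1)[130:322,150:406]
b=save('scene','s9',(220,80,348,176),1)[80:176,220:348]
cv2.imwrite('pics/m9.png',np.vstack([cv2.resize(a,(400,300)),cv2.resize(b,(400,300))])[...,::-1])
E
```

```text
[0.49450977 0.39960512 0.28449735] 28.65
```

View pics/m9.png

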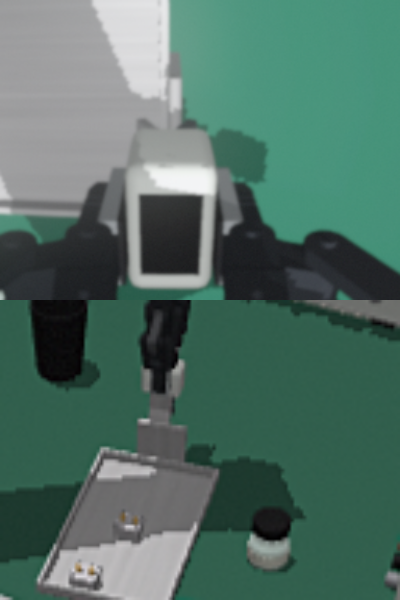

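The logger is over the plate: the plate edge at (175,90) in the wrist half lies under the head, and they are centred in the scene half at (162,420). I'll push down.

Call:
apply_moves --force 80 --increments '[{"rx": 0,"ry": 0,"rz": 0,"tx": 0,"ty": 0,"tz": 0.7,"grip": 0},{"rx": 0,"ry": 0,"rz": 0,"tx": 0,"ty": 0,"tz": 1.3,"grip": 0},{"rx": 0,"ry": 0,"rz": 0,"tx": 0,"ty": 0,"tz": 1.9,"grip": 0},{"rx": 0,"ry": 0,"rz": 0,"tx": 0,"ty": 0,"tz": 2.5,"grip": 0},{"rx": 0,"ry": 0,"rz": 0,"tx": 0,"ty": 0,"tz": 3.0,"grip": 0},{"rx": 0,"ry": 0,"rz": 0,"tx": 0,"ty": 0,"tz": 3.5,"grip": 0},{"rx": 0,"ry": 0,"rz": 0,"tx": 0,"ty": 0,"tz": 3.9,"grip": 0},{"rx": 0,"ry": 0,"rz": 0,"tx": 0,"ty": 0,"tz": 4.2,"grip": 0},{"rx": 0,"ry": 0,"rz": 0,"tx": 0,"ty": 0,"tz": 4.2,"grip": 0}]'

```text
time_s: 29.65
tcp_pos: [0.4944, 0.4, 0.242]
orientation: [-0.0, -0.095, 0.995, -0.0]
wrist_force: [-0.3, 2.6, -1.5]
finger_gap: 0.0244
grip_force: 82.0
```

Call:
apply_moves --increments '[{"rx": 0,"ry": 0,"rz": 0,"tx": 0,"ty": 0,"tz": 0.2,"grip": 0},{"rx": 0,"ry": 0,"rz": 0,"tx": 0,"ty": 0,"tz": 0.3,"grip": 0},{"rx": 0,"ry": 0,"rz": 0,"tx": 0,"ty": 0,"tz": 0.3,"grip": 0}]'

```text
time_s: 29.95
tcp_pos: [0.4945, 0.4001, 0.2401]
orientation: [0.0, -0.095, 0.995, 0.0]
wrist_force: [-0.9, 1.3, 3.1]
finger_gap: 0.0248
grip_force: 82.6
```

Call:
apply_moves --increments '[{"rx": 0,"ry": 0,"rz": 0,"tx": 0,"ty": 0,"tz": 0.1,"grip": 0},{"rx": 0,"ry": 0,"rz": 0,"tx": 0,"ty": 0,"tz": 0.2,"grip": 0},{"rx": 0,"ry": 0,"rz": 0,"tx": 0,"ty": 0,"tz": 0.2,"grip": 0}]'

```text
time_s: 30.25
tcp_pos: [0.4943, 0.4, 0.24]
orientation: [0.001, -0.095, 0.995, 0.001]
wrist_force: [-4.0, -2.1, 15.2]
finger_gap: 0.0248
grip_force: 84.3
```

It bottomed out at the predicted height with 15 N and no further movement. Releasing.

Call:
apply_moves --increments '[{"rx": 0,"ry": 0,"rz": 0,"tx": 0,"ty": 0,"tz": 0,"grip": 5},{"rx": 0,"ry": 0,"rz": 0,"tx": 0,"ty": 0,"tz": 0,"grip": 5},{"rx": 0,"ry": 0,"rz": 0,"tx": 0,"ty": 0,"tz": 0,"grip": 5},{"rx": 0,"ry": 0,"rz": 0,"tx": 0,"ty": 0,"tz": -3,"grip": 5},{"rx": 0,"ry": 0,"rz": 0,"tx": 0,"ty": 0,"tz": -8,"grip": 5},{"rx": 0,"ry": 0,"rz": 0,"tx": 0,"ty": 0,"tz": -10,"grip": 5},{"rx": 0,"ry": 0,"rz": 0,"tx": 0,"ty": 0,"tz": -10,"grip": 5}]'

```text
time_s: 30.95
tcp_pos: [0.4949, 0.4002, 0.3416]
orientation: [0.002, -0.095, 0.995, 0.001]
wrist_force: [0.4, -0.0, 0.1]
finger_gap: 0.0501
grip_force: 0.0
```

```bash
python3 - <<'E'
from h import *
t,r,s=pose();print(t,s['time_s'],s['qpos'])
save('wrist','w10')
for b in boxes_of('logger_c','wrist'): print(round(b['score'],2),np.round(b['point'],3))
for m in masks_of('logger_c','wrist')[:2]:
    k=m['region']; v,u=np.nonzero(k); print(round(m['score'],2),k.sum(),u.mean().round(),v.mean().round(),rect(k,lambda p:wray(p,.096)))
# lid on mat: handle at (.4942,-.0158), lid yaw from last grasp
go([.494,-.016,.17],-2.7)
E
```

```text
[0.49485848 0.40024974 0.34155159] 30.95 [ 6.80137292e-01  2.79922394e-01  2.75295453e-01  1.56055956e+00
 -2.47906880e-04  4.89091935e-01]
0.81 [0.489 0.399 0.096]
0.71 [0.655 0.088 0.041]
0.61 [0.492 0.083 0.02 ]
0.89 331 13.0 253.0 (array([597. , 150.2]), array([14.9, 61.6]), -56.5)
0.62 2055 258.0 199.0 (array([485.7, 397.4]), array([26.6, 46.9]), 10.9)
t cm [  7.94 -40.83   1.18] rot rad [ 0.    -0.002 -1.333]
```

```bash
python3 - <<'E'
import cv2
i=cv2.imread('pics/w10.png')[130:260,190:330]; cv2.imwrite('pics/w10c.png',cv2.resize(i,None,fx=4.5,fy=4.5,interpolation=cv2.INTER_CUBIC))
E
```

```text
(no output)
```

View pics/w10c.png

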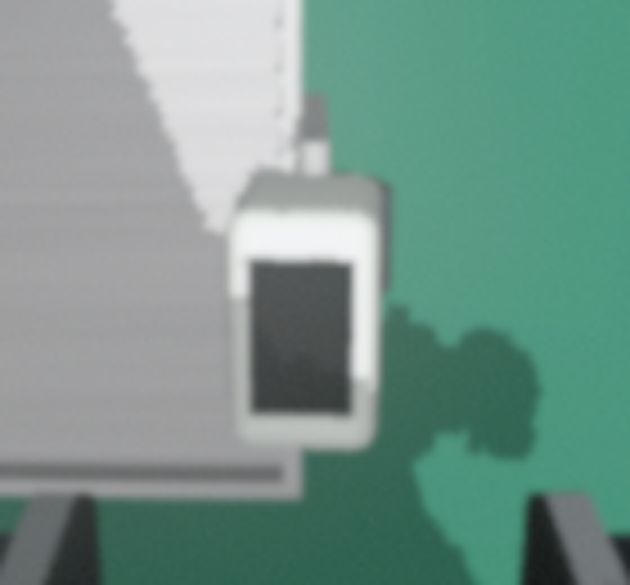

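```bash
python3 - <<'E'
from h import *
f=lambda u,v,z:(wray((190+u/4.5,130+v/4.5),z)*1000).round(1)[:2]
d=np.array([.982,.188])
for n,a in dict(headtop=(305,208,.096),headbot=(305,449,.096),plate_end=(315,140,.062)).items(): print(n,f(*a),f(*a)@d)
print('fin',np.array([493.2,400.1])@d)
E
```

```text
headtop [467.9 393.9] 533.531
headbot [509.3 401.9] 575.6898
plate_end [462.8 394.6] 528.6544
fin 559.5412
```

The head overhang and the exposed plate end agree: the logger is seated within about 1–2 mm of the middle. Now back to the lid.

Call:
apply_moves --increments '[{"rx": 0,"ry": 0,"rz": 1.81,"tx": 7.9,"ty": -40.8,"tz": 1,"grip": 4},{"rx": 0,"ry": 0,"rz": 1.81,"tx": 7.9,"ty": -40.8,"tz": 1,"grip": 4},{"rx": 0,"ry": 0,"rz": 1.81,"tx": 7.9,"ty": -40.8,"tz": 1,"grip": 4},{"rx": 0,"ry": 0,"rz": 1.81,"tx": 7.9,"ty": -40.8,"tz": 1,"grip": 4},{"rx": 0,"ry": 0,"rz": 1.81,"tx": 7.9,"ty": -40.8,"tz": 1,"grip": 4},{"rx": 0,"ry": 0,"rz": 1.81,"tx": 7.9,"ty": -40.8,"tz": 1,"grip": 4},{"rx": 0,"ry": 0,"rz": 1.81,"tx": 7.9,"ty": -40.8,"tz": 1,"grip": 4},{"rx": 0,"ry": 0,"rz": 1.81,"tx": 7.9,"ty": -40.8,"tz": 1,"grip": 4},{"rx": 0,"ry": 0,"rz": 1.81,"tx": 7.9,"ty": -40.8,"tz": 1,"grip": 4},{"rx": 0,"ry": 0,"rz": 1.81,"tx": 7.9,"ty": -40.8,"tz": 1,"grip": 4},{"rx": 0,"ry": 0,"rz": 1.81,"tx": 7.9,"ty": -40.8,"tz": 1,"grip": 4},{"rx": 0,"ry": 0,"rz": 1.81,"tx": 7.9,"ty": -40.8,"tz": 1,"grip": 4}]'

```text
time_s: 32.3
tcp_pos: [0.4941, -0.0159, 0.3258]
orientation: [-0.001, 0.723, 0.691, -0.001]
wrist_force: [-0.5, -0.0, -0.1]
finger_gap: 0.0397
grip_force: 0.0
```

Call:
apply_moves --increments '[{"rx": 0,"ry": 0,"rz": 0,"tx": 0,"ty": 0,"tz": 0,"grip": 4},{"rx": 0,"ry": 0,"rz": 0,"tx": 0,"ty": 0,"tz": 0,"grip": 4}]'

```text
time_s: 32.5
tcp_pos: [0.4942, -0.0155, 0.3265]
orientation: [-0.001, 0.719, 0.695, -0.001]
wrist_force: [-0.1, -0.7, 0.1]
finger_gap: 0.0395
grip_force: 0.0
```

```bash
python3 - <<'E'
from h import *
t,r,s=pose();print(t,s['time_s'],s['qpos'])
save('wrist','w11')
for m in masks_of('tap_grip','wrist')[:1]:
    k=m['region']; print('tap',round(m['score'],2),rect(k,lambda p:wray(p,.063)))
go([.4942,-.0158,.057],-2.7)
E
```

```text
[ 0.49423736 -0.01551323  0.32654955] 32.5 [-3.13577423e-02 -5.97634564e-02 -1.23275867e-01  1.50913144e+00
 -8.94058026e-05  1.57291023e+00]
tap 0.59 (array([497.8,  65.2]), array([12.6, 43.3]), -2.1)
t cm [-0.03  0.   11.51] rot rad [-0.001  0.     0.013]
```

Call:
apply_moves --force 90 --increments '[{"rx": 0,"ry": 0,"rz": 0.01,"tx": 0,"ty": 0,"tz": 4,"grip": 4},{"rx": 0,"ry": 0,"rz": 0.01,"tx": 0,"ty": 0,"tz": 8,"grip": 4},{"rx": 0,"ry": 0,"rz": 0.01,"tx": 0,"ty": 0,"tz": 11.4,"grip": 4},{"rx": 0,"ry": 0,"rz": 0.01,"tx": 0,"ty": 0,"tz": 11.4,"grip": 4},{"rx": 0,"ry": 0,"rz": 0.01,"tx": 0,"ty": 0,"tz": 11.4,"grip": 0},{"rx": 0,"ry": 0,"rz": 0.01,"tx": 0,"ty": 0,"tz": 11.4,"grip": 0},{"rx": 0,"ry": 0,"rz": 0.01,"tx": 0,"ty": 0,"tz": 11.4,"grip": 0},{"rx": 0,"ry": 0,"rz": 0.01,"tx": 0,"ty": 0,"tz": 11.4,"grip": 0},{"rx": 0,"ry": 0,"rz": 0.01,"tx": 0,"ty": 0,"tz": 11.4,"grip": 0}]'

```text
time_s: 33.5
tcp_pos: [0.4951, -0.0155, 0.2161]
orientation: [0.001, 0.724, 0.69, 0.001]
wrist_force: [-1.0, 0.6, 7.7]
finger_gap: 0.01
grip_force: 89.6
```

Call:
apply_moves --increments '[{"rx": 0,"ry": 0,"rz": 0,"tx": 0,"ty": 0,"tz": -0.7,"grip": 0},{"rx": 0,"ry": 0,"rz": 0,"tx": 0,"ty": 0,"tz": -1.5,"grip": 0},{"rx": 0,"ry": 0,"rz": 0,"tx": 0,"ty": 0,"tz": -4,"grip": 0},{"rx": 0,"ry": 0,"rz": 0,"tx": 0,"ty": 0,"tz": -8,"grip": 0},{"rx": 0,"ry": 0,"rz": 0,"tx": 0,"ty": 0,"tz": -12,"grip": 0},{"rx": 0,"ry": 0,"rz": 0,"tx": 0,"ty": 0,"tz": -12.5,"grip": 0},{"rx": 0,"ry": 0,"rz": 0,"tx": 0,"ty": 0,"tz": -12.5,"grip": 0}]'

```text
time_s: 34.2
tcp_pos: [0.4947, -0.0155, 0.3397]
orientation: [0.001, 0.724, 0.69, 0.001]
wrist_force: [0.2, -0.1, -6.6]
finger_gap: 0.0099
grip_force: 88.6
```

```bash
python3 - <<'E'
from h import *
t,r,s=pose();print(t,s['time_s'],s['wrist_force'],s['ft_torque'])
# original grasp on the seated lid: tcp (.4674,-.318,.2569)
go([.4676,-.3181,.184],-8)
_,r0,_=pose(); print(np.degrees(np.arctan2(*r0.apply([0,1,0])[[1,0]])), R.from_quat([.757,.653,0,.002]).apply([0,1,0]))
E
```

```text
[ 0.49465264 -0.01553041  0.33968714] 34.2 [ 0.18394942 -0.05664013 -6.59419525] [-0.04649295 -0.03727419  0.00338931]
t cm [-30.35  -1.25   0.07] rot rad [ 0.002 -0.     0.092]
-2.745856053562431 [ 0.98917418 -0.14671493  0.00302963]
```

Call:
apply_moves --increments '[{"rx": 0,"ry": 0,"rz": 0.01,"tx": -4,"ty": -0.2,"tz": 0,"grip": 0},{"rx": 0,"ry": 0,"rz": 0.03,"tx": -8,"ty": -0.4,"tz": 0,"grip": 0},{"rx": 0,"ry": 0,"rz": 0.05,"tx": -12,"ty": -0.5,"tz": 0,"grip": 0},{"rx": 0,"ry": 0,"rz": 0.07,"tx": -16,"ty": -0.7,"tz": 0,"grip": 0},{"rx": 0,"ry": 0,"rz": 0.09,"tx": -20,"ty": -0.9,"tz": 0,"grip": 0},{"rx": 0,"ry": 0,"rz": 0.1,"tx": -24,"ty": -1,"tz": 0,"grip": 0},{"rx": 0,"ry": 0,"rz": 0.1,"tx": -28,"ty": -1.2,"tz": 0,"grip": 0},{"rx": 0,"ry": 0,"rz": 0.1,"tx": -30.4,"ty": -1.3,"tz": 0,"grip": 0},{"rx": 0,"ry": 0,"rz": 0.1,"tx": -30.4,"ty": -1.3,"tz": 0,"grip": 0},{"rx": 0,"ry": 0,"rz": 0.1,"tx": -30.4,"ty": -1.3,"tz": 0,"grip": 0},{"rx": 0,"ry": 0,"rz": 0.1,"tx": -30.4,"ty": -1.3,"tz": 0,"grip": 0}]'

```text
time_s: 35.3
tcp_pos: [0.4668, -0.3178, 0.3374]
orientation: [-0.001, 0.757, 0.653, -0.0]
wrist_force: [-0.0, 0.1, -5.6]
finger_gap: 0.0095
grip_force: 88.6
```

```bash
python3 - <<'E'
from h import *
t,r,s=pose();print(t,s['time_s'],s['wrist_force'],s['ft_torque'])
go([.4675,-.3181,.1061],-8.44)
E
```

```text
[ 0.46681848 -0.31780707  0.3374009 ] 35.3 [-1.38819428e-03  9.49614059e-02 -5.61420892e+00] [-0.00763166 -0.02115012  0.02363852]
t cm [-0.03  0.09  7.63] rot rad [-0.002 -0.001 -0.   ]
```

Call:
apply_moves --increments '[{"rx": 0,"ry": 0,"rz": 0,"tx": 0,"ty": 0.05,"tz": 3,"grip": 0},{"rx": 0,"ry": 0,"rz": 0,"tx": 0,"ty": 0.05,"tz": 5.5,"grip": 0},{"rx": 0,"ry": 0,"rz": 0,"tx": 0,"ty": 0.05,"tz": 6.2,"grip": 0},{"rx": 0,"ry": 0,"rz": 0,"tx": 0,"ty": 0.05,"tz": 6.7,"grip": 0},{"rx": 0,"ry": 0,"rz": 0,"tx": 0,"ty": 0.05,"tz": 7.1,"grip": 0},{"rx": 0,"ry": 0,"rz": 0,"tx": 0,"ty": 0.05,"tz": 7.4,"grip": 0},{"rx": 0,"ry": 0,"rz": 0,"tx": 0,"ty": 0.05,"tz": 7.6,"grip": 0},{"rx": 0,"ry": 0,"rz": 0,"tx": 0,"ty": 0.05,"tz": 7.6,"grip": 0}]'

```text
time_s: 36.1
tcp_pos: [0.4674, -0.3187, 0.2629]
orientation: [0.0, 0.757, 0.653, 0.0]
wrist_force: [1.2, -0.2, -5.8]
finger_gap: 0.0098
grip_force: 88.6
```

Call:
apply_moves --increments '[{"rx": 0,"ry": 0,"rz": 0,"tx": 0,"ty": 0,"tz": 0.1,"grip": 0},{"rx": 0,"ry": 0,"rz": 0,"tx": 0,"ty": 0,"tz": 0.2,"grip": 0},{"rx": 0,"ry": 0,"rz": 0,"tx": 0,"ty": 0,"tz": 0.3,"grip": 0},{"rx": 0,"ry": 0,"rz": 0,"tx": 0,"ty": 0,"tz": 0.3,"grip": 0}]'

```text
time_s: 36.5
tcp_pos: [0.4673, -0.3186, 0.2612]
orientation: [0.001, 0.757, 0.653, 0.0]
wrist_force: [-3.5, 1.9, 3.9]
finger_gap: 0.0099
grip_force: 90.1
```

Seated at the predicted height. I'll release and move to the tap.

Call:
apply_moves --increments '[{"rx": 0,"ry": 0,"rz": 0,"tx": 0,"ty": 0,"tz": 0.2,"grip": 4},{"rx": 0,"ry": 0,"rz": 0,"tx": 0,"ty": 0,"tz": 0.2,"grip": 4},{"rx": 0,"ry": 0,"rz": 0,"tx": 0,"ty": 0,"tz": 0.2,"grip": 4},{"rx": 0,"ry": 0,"rz": 0,"tx": 0,"ty": 0,"tz": -3,"grip": 4},{"rx": 0,"ry": 0,"rz": 0,"tx": 0,"ty": 0,"tz": -7,"grip": 4},{"rx": 0,"ry": 0,"rz": 0,"tx": 0,"ty": 0,"tz": -7,"grip": 4},{"rx": 0,"ry": 0,"rz": 0,"tx": 0,"ty": 0,"tz": -7,"grip": 4}]'

```text
time_s: 37.2
tcp_pos: [0.4676, -0.3188, 0.3308]
orientation: [0.001, 0.757, 0.653, 0.0]
wrist_force: [0.4, -0.6, -0.1]
finger_gap: 0.0399
grip_force: 0.0
```

```bash
python3 - <<'E'
from h import *
t,r,s=pose();print(t,s['time_s'])
save('wrist','w12',s=1.5)
for m in masks_of('tap_grip','wrist')[:1]:
    k=m['region']; print('tap',round(m['score'],2),rect(k,lambda p:wray(p,.108)))
go([.4785,-.2365,.15],-98.4)
E
```

```text
[ 0.46757815 -0.31881654  0.33075024] 37.2
tap 0.6 (array([ 477.9, -238.3]), array([10.9, 42.9]), -8.8)
t cm [ 8.28 -0.1   2.38] rot rad [-1.000e-03  0.000e+00  1.569e+00]
```

View pics/w12.png

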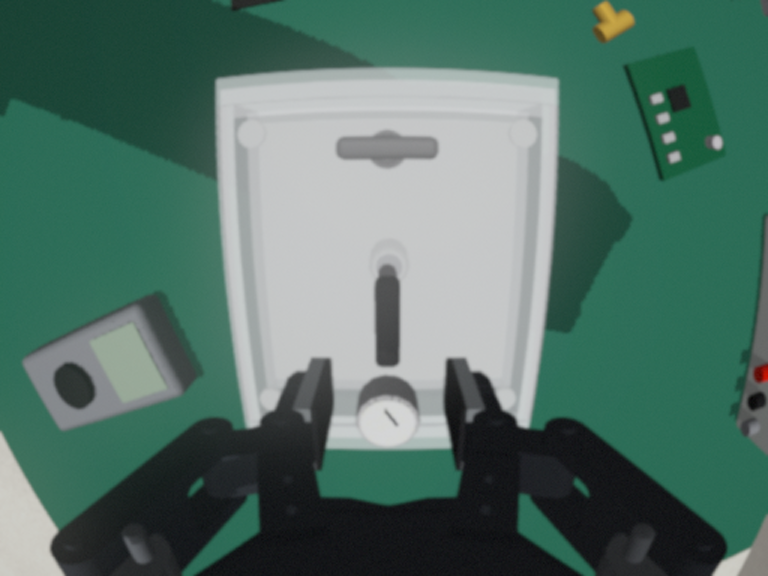

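The lid sits exactly as at the start (the same pixels as before), with the canister inside at (388,258). Now I'll close the tap.

Call:
apply_moves --increments '[{"rx": 0,"ry": 0,"rz": 1.57,"tx": 8.2,"ty": -0.1,"tz": 0,"grip": 4},{"rx": 0,"ry": 0,"rz": 1.57,"tx": 8.2,"ty": -0.1,"tz": 0,"grip": 4},{"rx": 0,"ry": 0,"rz": 1.57,"tx": 8.2,"ty": -0.1,"tz": 0,"grip": 4},{"rx": 0,"ry": 0,"rz": 1.57,"tx": 8.2,"ty": -0.1,"tz": 0,"grip": 4},{"rx": 0,"ry": 0,"rz": 1.57,"tx": 8.2,"ty": -0.1,"tz": 0,"grip": 4},{"rx": 0,"ry": 0,"rz": 1.57,"tx": 8.2,"ty": -0.1,"tz": 0,"grip": 4},{"rx": 0,"ry": 0,"rz": 1.57,"tx": 8.2,"ty": -0.1,"tz": 0,"grip": 4},{"rx": 0,"ry": 0,"rz": 1.57,"tx": 8.2,"ty": -0.1,"tz": 0,"grip": 4},{"rx": 0,"ry": 0,"rz": 1.57,"tx": 8.2,"ty": -0.1,"tz": 0,"grip": 4},{"rx": 0,"ry": 0,"rz": 1.57,"tx": 8.2,"ty": -0.1,"tz": 0,"grip": 4},{"rx": 0,"ry": 0,"rz": 1.57,"tx": 8.2,"ty": -0.1,"tz": 0,"grip": 4},{"rx": 0,"ry": 0,"rz": 1.57,"tx": 8.2,"ty": -0.1,"tz": 2,"grip": 4}]'

```text
time_s: 38.5
tcp_pos: [0.4787, -0.2375, 0.3104]
orientation: [0.0, 0.997, -0.075, 0.001]
wrist_force: [-0.2, -0.9, -0.1]
finger_gap: 0.04
grip_force: 0.0
```

```bash
python3 - <<'E'
from h import *
t,r,s=pose();print(t,s['time_s'],s['qpos'][5])
go([.4785,-.237,.096],-98.6)
E
```

```text
[ 0.4787035  -0.23751277  0.31042856] 38.5 2.831083905594193
t cm [-0.04 -0.05  5.94] rot rad [ 0.001 -0.002  0.   ]
```

Call:
apply_moves --force 40 --increments '[{"rx": 0,"ry": 0,"rz": 0,"tx": 0,"ty": 0,"tz": 3,"grip": 4},{"rx": 0,"ry": 0,"rz": 0,"tx": 0,"ty": 0,"tz": 5.8,"grip": 4},{"rx": 0,"ry": 0,"rz": 0,"tx": 0,"ty": 0,"tz": 5.8,"grip": 4},{"rx": 0,"ry": 0,"rz": 0,"tx": 0,"ty": 0,"tz": 5.8,"grip": 4},{"rx": 0,"ry": 0,"rz": 0,"tx": 0,"ty": 0,"tz": 5.8,"grip": 0},{"rx": 0,"ry": 0,"rz": 0,"tx": 0,"ty": 0,"tz": 5.8,"grip": 0},{"rx": 0,"ry": 0,"rz": 0,"tx": 0,"ty": 0,"tz": 5.8,"grip": 0},{"rx": 0,"ry": 0,"rz": 0,"tx": 0,"ty": 0,"tz": 5.8,"grip": 0},{"rx": 0,"ry": 0,"rz": 0,"tx": 0,"ty": 0,"tz": 5.8,"grip": 0}]'

```text
time_s: 39.4
tcp_pos: [0.4788, -0.2376, 0.2533]
orientation: [0.001, 0.997, -0.074, 0.001]
wrist_force: [-0.4, -0.6, 5.6]
finger_gap: 0.011
grip_force: 39.1
```

Call:
apply_moves --increments '[{"rx": 0,"ry": 0,"rz": -0.14,"tx": 0,"ty": 0,"tz": 0,"grip": 0},{"rx": 0,"ry": 0,"rz": -0.28,"tx": 0,"ty": 0,"tz": 0,"grip": 0},{"rx": 0,"ry": 0,"rz": -0.42,"tx": 0,"ty": 0,"tz": 0,"grip": 0},{"rx": 0,"ry": 0,"rz": -0.56,"tx": 0,"ty": 0,"tz": 0,"grip": 0},{"rx": 0,"ry": 0,"rz": -0.7,"tx": 0,"ty": 0,"tz": 0,"grip": 0},{"rx": 0,"ry": 0,"rz": -0.84,"tx": 0,"ty": 0,"tz": 0,"grip": 0},{"rx": 0,"ry": 0,"rz": -0.98,"tx": 0,"ty": 0,"tz": 0,"grip": 0},{"rx": 0,"ry": 0,"rz": -1.12,"tx": 0,"ty": 0,"tz": 0,"grip": 0},{"rx": 0,"ry": 0,"rz": -1.26,"tx": 0,"ty": 0,"tz": 0,"grip": 0},{"rx": 0,"ry": 0,"rz": -1.4,"tx": 0,"ty": 0,"tz": 0,"grip": 0},{"rx": 0,"ry": 0,"rz": -1.52,"tx": 0,"ty": 0,"tz": 0,"grip": 0},{"rx": 0,"ry": 0,"rz": -1.54,"tx": 0,"ty": 0,"tz": 0,"grip": 0}]'

```text
time_s: 40.6
tcp_pos: [0.4789, -0.2379, 0.2533]
orientation: [0.002, 0.766, 0.643, 0.0]
wrist_force: [0.4, -3.0, 5.4]
finger_gap: 0.0109
grip_force: 39.0
```

Call:
apply_moves --increments '[{"rx": 0,"ry": 0,"rz": -0.02,"tx": 0,"ty": 0,"tz": 0,"grip": 0},{"rx": 0,"ry": 0,"rz": -0.05,"tx": 0,"ty": 0,"tz": 0,"grip": 0},{"rx": 0,"ry": 0,"rz": -0.05,"tx": 0,"ty": 0,"tz": 0,"grip": 0}]'

```text
time_s: 40.9
tcp_pos: [0.4789, -0.2379, 0.2533]
orientation: [0.002, 0.751, 0.661, 0.0]
wrist_force: [0.9, -3.1, 5.4]
finger_gap: 0.0109
grip_force: 39.0
```

```bash
python3 - <<'E'
from h import *
t,r,s=pose();print(t,s['time_s'],s['wrist_force'],s['ft_torque'],s['finger_gap'])
print(np.degrees(np.arctan2(*r.apply([0,1,0])[[1,0]])))
E
```

```text
[ 0.47894474 -0.23794021  0.25330793] 40.9 [ 0.87984957 -3.08726516  5.39039452] [-0.65054466 -0.22824862  0.00587386] 0.010900545104627202
-7.298291293036771
```

Call:
apply_moves --increments '[{"rx": 0,"ry": 0,"rz": -0.02,"tx": 0,"ty": 0,"tz": 0,"grip": 0},{"rx": 0,"ry": 0,"rz": -0.04,"tx": 0,"ty": 0,"tz": 0,"grip": 0},{"rx": 0,"ry": 0,"rz": -0.04,"tx": 0,"ty": 0,"tz": 0,"grip": 0}]'

```text
time_s: 41.2
tcp_pos: [0.479, -0.2379, 0.2533]
orientation: [0.002, 0.737, 0.675, 0.0]
wrist_force: [0.6, -3.4, 6.6]
finger_gap: 0.0109
grip_force: 39.1
```

```bash
python3 - <<'E'
from h import *
t,r,s=pose();print(s['ft_torque'],s['finger_gap'],s['grip_force'])
print(np.degrees(np.arctan2(*r.apply([0,1,0])[[1,0]])))
E
```

```text
[-0.78120868 -0.23273288 -0.16817036] 0.010905351487651854 39.07223068098922
-5.0295303594549745
```

Call:
apply_moves --increments '[{"rx": 0,"ry": 0,"rz": -0.03,"tx": 0,"ty": 0,"tz": 0,"grip": 0},{"rx": 0,"ry": 0,"rz": -0.03,"tx": 0,"ty": 0,"tz": 0,"grip": 0},{"rx": 0,"ry": 0,"rz": 0.02,"tx": 0,"ty": 0,"tz": 0,"grip": 4},{"rx": 0,"ry": 0,"rz": 0.02,"tx": 0,"ty": 0,"tz": 0,"grip": 4},{"rx": 0,"ry": 0,"rz": 0.02,"tx": 0,"ty": 0,"tz": 0,"grip": 4},{"rx": 0,"ry": 0,"rz": 0.02,"tx": 0,"ty": 0,"tz": -4,"grip": 4},{"rx": 0,"ry": 0,"rz": 0,"tx": -5,"ty": 0,"tz": -9,"grip": 4},{"rx": 0,"ry": 0,"rz": 0,"tx": -10,"ty": 0,"tz": -12,"grip": 4},{"rx": 0,"ry": 0,"rz": 0,"tx": -10,"ty": 0,"tz": -12,"grip": 4},{"rx": 0,"ry": 0,"rz": 0,"tx": -10,"ty": 0,"tz": -12,"grip": 4}]'

```text
time_s: 42.2
tcp_pos: [0.4694, -0.3395, 0.3739]
orientation: [0.002, 0.738, 0.675, 0.0]
wrist_force: [0.3, 0.9, -0.6]
finger_gap: 0.04
grip_force: 0.0
```

```bash
python3 - <<'E'
from h import *
t,r,s=pose();print(t,s['time_s'],s['wrist_force'])
a=save('wrist','w13'); 
for m in masks_of('tap_grip','wrist')[:1]:
    k=m['region']; print('tap',round(m['score'],2),rect(k,lambda p:wray(p,.108)))
b=save('top','t13')
cv2.imwrite('pics/m13.png',np.hstack([cv2.resize(a[80:340,130:390],(400,400)),cv2.resize(b[100:300,100:300],(400,400))])[...,::-1])
E
```

```text
[ 0.46940215 -0.33946465  0.37391069] 42.2 [ 0.3256799   0.90075397 -0.61754435]
tap 0.97 (array([ 478.4, -236.1]), array([13.1, 43.1]), 81.7)
```

View pics/m13.png

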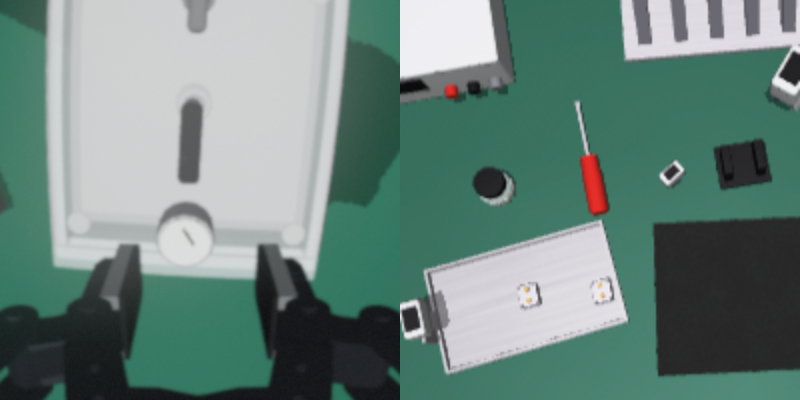

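The wing lies along the lid's y (81.7° against the lid's 81.6°), so the tap is closed. Both modules are upright in the tray, the logger is on the end plate, and the dock and mat are empty. Handing in.

```bash
python3 -c "
from workcell import order; print(order.sign_off())"
```

```text
the job is handed in; nothing more can be done
None
```

The job is done and handed in at about 42 s: both modules (only two were in the box) stand upright in the tray, the canister is still in the box, the lid is back on with the tap closed, and the logger is clipped fully home on the end plate, within about 2 mm of the middle.

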